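# Pack the spice caddy and clamp its sliding stop

### The job

Pack all the spice tins on the worktop into the wooden caddy: swing the green hold-down bar well out of the way and turn the red clamp knob anticlockwise to free the sliding stop, slide the stop back to make room, and with the knob still slack stand every tin upright on the caddy's floor in one row in the channel. Then slide the stop up until the tins stand snug between it and the end wall with no play, turn the knob clockwise fully tight, swing the bar fully home over the tins, and let go. Leave the mixer, bowl, egg beater, honey dipper and canister where they are.

Things in the scene. Friction and masses are not known exactly. Their poses are not given: they have to be found in the camera images.
- caddy: fixed wooden caddy, base 330 x 152 x 6 mm. Origin: worktop level, under the end wall's inner face, on the channel's centre line; x along the channel away from the end wall, y to the bar's swing side. Channel: x 0 to 270 mm, 48 mm wide, floor z=6, side walls 5 mm thick to z=19; end wall to z=41. Stop's rail at y=-85, 24 wide, top z=20, parallel to it. Bar pivot post at x=-28, y=0
- stop (a joint): position of the sliding stop, m: the clear length of channel between the end wall's inner face and the stop's plate (0 to 0.215). It slides along the caddy's x; while the knob is tight it is braked on its rail, with the knob slack it takes about 2 N to move, e.g. by the gripped knob
- stop_face (a point): middle of the stop plate's face that looks at the end wall, on the channel's centre line, 26 mm above the worktop; axes as the caddy's. Plate 42 mm wide, 8 thick, top 42 mm above the worktop; an arm joins it to a grey block (50 x 44 mm, top at 40 mm) on the rail
- knob (a joint): angle of the clamp knob, rad, about a vertical axis: 0 is fully tight (start: within 0.08), grows anticlockwise seen from above, end stop at 1.4; the brake is off beyond about 0.75; turning takes about 0.3 N m
- knob_grip (a point): where to pinch the clamp knob: on its axis, 68 mm above the worktop, 12 mm beyond the stop face, 85 mm to the caddy's -y side. Red upright blade 40 mm long along this point's x, 12 thick along its y, from 46 to 76 mm above the worktop, on a black disc 40 mm wide; it rides on the stop. The point turns with the knob; at joint value 0 its x lies along the caddy's x
- bar (a joint): angle of the hold-down bar, rad, about the vertical pivot at the caddy's x=-28 mm, y=0: 0 is fully home, lying over the middle of the channel (start: within 0.05), grows as it swings out to the caddy's +y side, end stop at 1.75; it stays where it is left
- bar_grip (a point): middle of the black round grip peg on the bar, 16 mm diameter, 160 mm from the pivot, standing from 64 to 100 mm above the worktop (this point at 84 mm). The green bar is 215 mm long (207 mm beyond the pivot), 16 mm wide, from 56 to 64 mm above the worktop
- tin_red: closed round aluminium spice tin with a red lid, 44 mm diameter, 42 mm tall, 120 g; origin at the centre of its underside, z up along its axis. May be absent in some runs (then its state is None)
- tin_yellow: closed round aluminium spice tin with a yellow lid, 44 mm diameter, 42 mm tall, 120 g; origin at the centre of its underside, z up along its axis. May be absent in some runs (then its state is None)
- tin_green: closed round aluminium spice tin with a green lid, 44 mm diameter, 42 mm tall, 120 g; origin at the centre of its underside, z up along its axis. May be absent in some runs (then its state is None)
- tin_blue: closed round aluminium spice tin with a blue lid, 44 mm diameter, 42 mm tall, 120 g; origin at the centre of its underside, z up along its axis. May be absent in some runs (then its state is None)
- mixer: grey electric hand mixer lying on the worktop, body about 200 x 85 x 125 mm high, its whisks reaching 250 mm along +x from the origin at the centre of the body's underside; a bystander
- bowl: clear glass bowl, 170 mm rim diameter, 75 mm high, origin at the centre of its underside; a bystander
- beater: aluminium crank egg beater lying along its x axis, about 250 mm long, 60 mm wide and 50 mm high, origin at its middle on the worktop; a bystander
- dipper: wooden honey dipper lying along its x axis, 155 mm long, grooved head 26 mm thick at +x, origin on the worktop near its middle; a bystander
- canister: clear plastic canister with white lid clipped down by a grey latch, 106 mm diameter, 133 mm tall, origin at the centre of its underside; a bystander
There are look-alikes about, which are no part of the job. What is shaped like the tin_red but purple is not meant. Leave any purple look-alike of the tin_green alone.

How it is judged:
On the way, in this order (a step that is already met when the one before it is completed fails the run):
1. the hold-down bar is swung out (over 0.9 rad) and the clamp knob is slack (over 0.9 rad) (value of joint each of bar, knob above 0.9 rad), for 0.2 s.
2. every tin stands in the channel between the end wall and the stop, the knob still slack (x of each of tin_red, tin_yellow, tin_green, tin_blue in the frame of caddy above 0.015 m and x of each of tin_red, tin_yellow, tin_green, tin_blue in the frame of stop_face below -0.015 m and y of tin_red in the frame of caddy between -0.008 and 0.008 m and z of each of tin_red, tin_yellow, tin_green, tin_blue in the frame of caddy below 0.012 m and angle between each of tin_red, tin_yellow, tin_green, tin_blue's own z axis and vertical below 0.12 rad and y of tin_yellow in the frame of caddy between -0.008 and 0.008 m and y of tin_green in the frame of caddy between -0.008 and 0.008 m and y of tin_blue in the frame of caddy between -0.008 and 0.008 m and value of joint knob above 0.8 rad), for 0.2 s.
3. the stop is up against the row (play under 6 mm) and the knob is tight (under 0.2 rad) (x of each of tin_red, tin_yellow, tin_green, tin_blue in the frame of caddy above 0.015 m and x of each of tin_red, tin_yellow, tin_green, tin_blue in the frame of stop_face below -0.015 m and y of tin_red in the frame of caddy between -0.008 and 0.008 m and z of each of tin_red, tin_yellow, tin_green, tin_blue in the frame of caddy below 0.012 m and angle between each of tin_red, tin_yellow, tin_green, tin_blue's own z axis and vertical below 0.12 rad and y of tin_yellow in the frame of caddy between -0.008 and 0.008 m and y of tin_green in the frame of caddy between -0.008 and 0.008 m and y of tin_blue in the frame of caddy between -0.008 and 0.008 m and linear speed of each of tin_red, tin_yellow, tin_green, tin_blue below 0.02 m/s and (height (world z) of any of tin_red, tin_yellow above -5 m or value of joint stop below 0.094 m) and (height (world z) of any of tin_red, tin_green above -5 m or value of joint stop below 0.094 m) and (height (world z) of any of tin_red, tin_blue above -5 m or value of joint stop below 0.094 m) and (height (world z) of any of tin_yellow, tin_green above -5 m or value of joint stop below 0.094 m) and (height (world z) of any of tin_yellow, tin_blue above -5 m or value of joint stop below 0.094 m) and (height (world z) of any of tin_green, tin_blue above -5 m or value of joint stop below 0.094 m) and (height (world z) of tin_red above -5 m or value of joint stop below 0.138 m) and (height (world z) of tin_yellow above -5 m or value of joint stop below 0.138 m) and (height (world z) of tin_green above -5 m or value of joint stop below 0.138 m) and (height (world z) of tin_blue above -5 m or value of joint stop below 0.138 m) and value of joint stop below 0.182 m and value of joint knob below 0.2 rad), for 0.2 s.
At the end, for the whole second after the job is handed in: Every present tin stands upright, at rest on the channel floor between end wall and stop, within 8 mm of the centre line; stop length at most 44 mm x tins + 6 mm; knob within 0.2 rad of tight, bar within 0.12 rad of home (all of step 3 and value of joint bar below 0.12 rad); the robot touches nothing.
It fails at once if the mixer is shifted by more than 5 cm (distance of mixer from where it was at the start of the episode above 0.05 m).
It fails at once if the bowl is shifted by more than 5 cm (distance of bowl from where it was at the start of the episode above 0.05 m).
It fails at once if the beater is shifted by more than 5 cm (distance of beater from where it was at the start of the episode above 0.05 m).
It fails at once if the dipper is shifted by more than 8 cm (distance of dipper from where it was at the start of the episode above 0.08 m).
It fails at once if the canister is shifted by more than 5 cm (distance of canister from where it was at the start of the episode above 0.05 m).
Of tin_red, tin_yellow, tin_green, tin_blue only 2 to 4 are there at a start; the rules pass over those that are not, and their reading is None.
At some moment in a run one of tin_red, tin_yellow, tin_green, tin_blue may be knocked a few centimetres aside while the robot is not near it.
Once in a run the grip may slacken for a moment while it holds something.
It also fails if it takes over 210 s, if anything falls off the work surface, if the arm or the gripper's body presses on something with over 40 N, if the wrist force passes 120 N, or if a joint passes its speed limit or range.

### The arm

A 7-joint arm with a two-finger parallel gripper is mounted at the origin on the work surface. World frame = base frame: x ahead of the robot, y to its left, z up, the work surface at z = 0. Lengths are in m, angles in rad, forces in N, time in s.
With the tool pointing down it reaches from about 0.4 to 0.925 m from the base axis. Payload 5.6 kg.
Tool frame: the origin (TCP) lies midway between the tips of the shut fingers; the grasp point (between the pads) lies 19 mm behind it; z points along the fingers, x is the direction in which the jaws open and shut, and the axes are right-handed (so a half turn about z gives the same grasp; the last joint's range is limited). The gripper opens to 85 mm and grips with 20 to 120 N. Pads are 22 mm wide; open, the fingers measure 114 mm over their backs; the gripper's body (76 mm by 85 mm) begins 54 mm behind the grasp point. The pads swing forward as they close: fully open they stand 13 mm farther back than shut.
Start: joints at [-1.386, 0.468, -0.012, 1.603, 0.006, 1.071, -0.056], TCP at [0.147, 0.633, 0.231] pointing down, gripper open.
Joint ranges: [-2.53, 2.53], [-0.31, 2.02], [-1.57, 1.55], [0.28, 2.44], [-1.29, 4.43], [0.15, 1.84], [-2.92, 2.92]. Speed limits (rad/s): [2.57, 2.57, 3.14, 3.14, 3.14, 3.14, 3.14].

### API

Orientations are given as a unit quaternion [x, y, z, w].
In Python, from station import status, cams, order gives the robot as it stands. The module is installed in compiled form; this text tells all that it offers.
- The arm moves only by the tool apply_moves, never from a script. Its arguments are lists of equal length, an entry for each row: "dr": the turn, a rotation vector about the world's x, y, z in rad, a list of three; "translation": the shift along the world's x, y, z in m, a list of three; "jaw": the opening in per cent of the stroke, from 0 (shut) to 100 (fully open). In form: {"dr": [[ax, ay, az], ...], "translation": [[dx, dy, dz], ...], "jaw": [jaw, ...]}. A call has 1 to 12 rows; each row is the pose to reach, as a shift and turn from the pose commanded when the call began; what a row does not reach only later rows make up. A row lasts 1/10 s, in which the tool goes at most 50 mm and 8.59 degrees, less where a joint would pass 70% of its speed; a pose out of reach is approached as far as the arm can. A call with a gripper value outside its range is refused whole. The fingers move at their own pace and stop on an object; "squeeze" is the grip in N (left out, the last holds). Time passes only in rows, so rows that repeat a pose let the fingers close. It gives the time, the measured TCP pose, the force and the opening at its end, in the units of the state.
- status.state(): the state, without advancing time (a new reading comes with each control period).
- cams.camera(name): name is "scene" or "top"; returns the picture (480x640x3 uint8, blue, green, red); there is no depth.
- cams.camera_info(name): a dict with "camera_matrix" (3x3 intrinsics, pixels), "view" (4x4, takes a point from world to camera coordinates). Camera axes: x right, y up, looking along -z (the intrinsics and any distortion apply to the point x, -y, -z); pixel columns grow to the right and rows downward; lengths in m; the calibration is good to about 2 mm. A picture is of the moment at which its call begins. camera_info takes no time and is no camera call.
- order.job_done(): hands the job in, once; it reports no verdict.
The state is a dict: "clock": time; "joint_positions": joint angles; "joint_velocities": joint speeds; "joint_efforts": joint torques, N m; "ee_pos": TCP position; "tool_rot": TCP orientation; "wrist_force": force on the tool from outside, world axes, zero at the start; "wrist_torque": the same for the moment, N m; "finger_gap": finger opening in m.
Only numpy, scipy, OpenCV 4.12 (cv2) and the standard library are available. Lean on these libraries where they do the work, as an engineer would, in place of code of your own. Each camera call takes 0.05 s, during which the arm holds its last target.

## Working session

There is one attempt and no reset: what is moved stays moved. The work goes in short steps, Python scripts to look and compute and a tool call to move; the robot and the scene stay as the last step left them, time stands still between calls to the robot, and variables do not carry over. Pictures are saved under pics/ and viewed, and the job is handed in when it is done.

Besides the shell and the picture viewer there is one more tool, called after "Emit:" as name(argument=value, ...), one argument or row to a line, values as JSON. apply_moves: Moves the arm, as the interface text tells. Its arguments: {"type":"object","properties":{"dr":{"type":"array"},"translation":{"type":"array"},"jaw":{"type":"array"},"squeeze":{"type":"number"}},"required":["dr","translation","jaw"]}

```bash
mkdir -p pics; ls
python3 - <<'E'
from station import status, cams
import cv2
s=status.state()
for k,v in s.items(): print(k,v)
for n in("scene","top"):
    cv2.imwrite(f"pics/{n}0.png",cams.camera(n)); i=cams.camera_info(n); print(n,i)
E
```

```text
pics
clock 0.0
joint_positions [-1.38597717  0.46837605 -0.01158402  1.60361279  0.00604937  1.07141034
 -0.05628284]
joint_velocities [-0.00018661 -0.0005511   0.00045554 -0.00084788  0.00021676  0.00026662
 -0.00031451]
joint_efforts [-1.85581503e-04 -5.32384229e+01  2.13787111e-02 -2.51310682e+01
  1.14719861e-02  7.78152142e-03 -1.20596900e-05]
ee_pos [0.14677093 0.63264446 0.23034356]
tool_rot [ 7.82908534e-01  6.22136192e-01 -6.36250835e-04  6.17769440e-04]
wrist_force [-0.09426884  0.40728099  0.250384  ]
wrist_torque [-0.04503032  0.03366001 -0.00671564]
finger_gap 0.08526971347298237
scene {'camera_matrix': array([[479.36686335,   0.        , 317.53451157],
       [  0.        , 479.36686335, 239.69012136],
       [  0.        ,   0.        ,   1.        ]]), 'view': array([[-0.68233576,  0.73091086,  0.01368332,  0.39188405],
       [-0.48925483, -0.4704875 ,  0.73435088,  0.22886516],
       [ 0.54318287,  0.49437923,  0.67863211, -1.5953858 ],
       [ 0.        ,  0.        ,  0.        ,  1.        ]])}
top {'camera_matrix': array([[593.61924356,   0.        , 314.3630428 ],
       [  0.        , 593.61924356, 245.37759874],
       [  0.        ,   0.        ,   1.        ]]), 'view': array([[-2.72140862e-02, -9.99625310e-01, -2.93814548e-03,
         1.81704809e-02],
       [ 9.96685288e-01, -2.73592376e-02,  7.66153357e-02,
        -5.97763737e-01],
       [-7.66670142e-02, -8.43390017e-04,  9.97056396e-01,
        -1.66624715e+00],
       [ 0.00000000e+00,  0.00000000e+00,  0.00000000e+00,
         1.00000000e+00]])}
```

View pics/scene0.png

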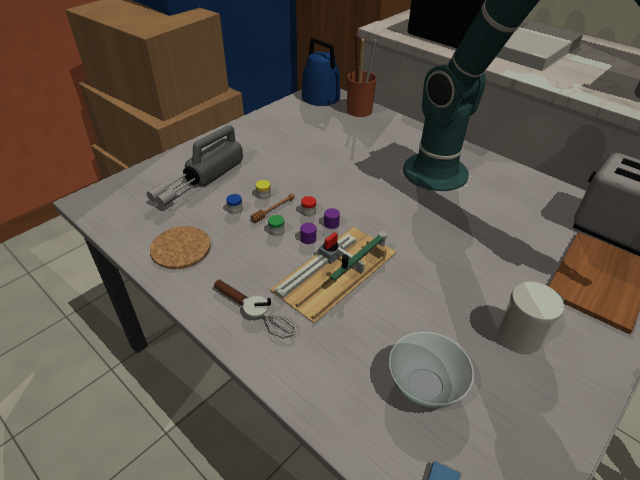

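View pics/top0.png

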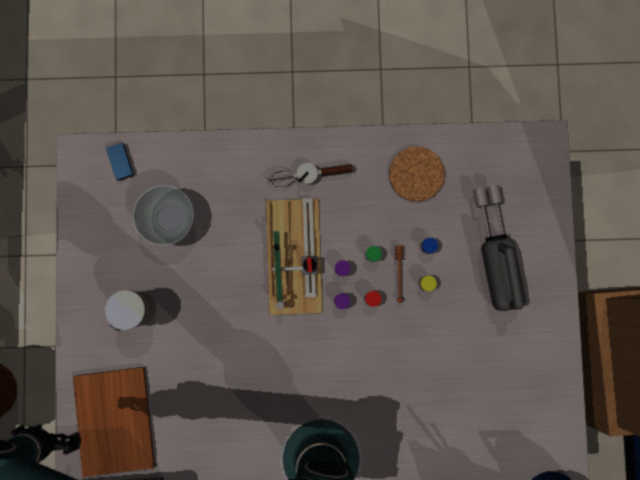

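```bash
cat > h.py <<'E'
from station import status, cams, order
import numpy as np, cv2
I={n:cams.camera_info(n) for n in("scene","top")}
def proj(n,P):
    P=np.atleast_2d(P); V=I[n]["view"]; c=P@V[:3,:3].T+V[:3,3]
    c=c*[1,-1,-1]; q=c@I[n]["camera_matrix"].T; return q[:,:2]/q[:,2:]
def ray(n,uv,z):
    V=I[n]["view"];R=V[:3,:3];t=V[:3,3]; K=I[n]["camera_matrix"]
    uv=np.atleast_2d(uv).astype(float); d=np.c_[uv,np.ones(len(uv))]@np.linalg.inv(K).T*[1,-1,-1]
    d=d@R; o=-R.T@t; s=(z-o[2])/d[:,2]; return o+d*s[:,None]
def two(uvt,uvs):
    A=[];b=[]
    for n,uv in(("top",uvt),("scene",uvs)):
        V=I[n]["view"];R=V[:3,:3];o=-R.T@V[:3,3];K=I[n]["camera_matrix"]
        d=R.T@(np.linalg.inv(K)@[uv[0],uv[1],1]*np.array([1,-1,-1])); d/=np.linalg.norm(d)
        M=np.eye(3)-np.outer(d,d);A.append(M);b.append(M@o)
    A=np.vstack(A);b=np.hstack(b);x,r,_,_=np.linalg.lstsq(A,b,rcond=None);return x,np.sqrt(r)
def crop(im,x0,y0,x1,y1,f,name):
    c=cv2.resize(im[y0:y1,x0:x1],None,fx=f,fy=f,interpolation=cv2.INTER_CUBIC);cv2.imwrite("pics/"+name,c)
HUE={"red":[(0,8),(173,180)],"yellow":[(22,34)],"green":[(50,78)],"blue":[(100,118)],"purple":[(128,160)]}
def blobs(im,col,smin=110,vmin=60,box=None,amin=12):
    h=cv2.cvtColor(im,cv2.COLOR_BGR2HSV);m=np.zeros(im.shape[:2],np.uint8)
    for a,b in HUE[col]: m|=cv2.inRange(h,(a,smin,vmin),(b,255,255))
    if box: 
        k=np.zeros_like(m);x0,y0,x1,y1=box;k[y0:y1,x0:x1]=1;m*=k
    n,l,st,c=cv2.connectedComponentsWithStats(m)
    return [(c[i].round(1).tolist(),int(st[i,4]),st[i,:4].tolist()) for i in range(1,n) if st[i,4]>=amin]
E
python3 - <<'E'
from h import *
t=cv2.imread("pics/top0.png");s=cv2.imread("pics/scene0.png")
crop(t,250,185,450,325,4,"topc.png");crop(s,210,170,410,330,4,"scenec.png")
for c in HUE:
    print(c)
    for b in blobs(t,c,box=(230,180,470,330)): print(" top",b,ray("top",b[0],.042).round(4)[0])
    for b in blobs(s,c,box=(200,160,410,330)): print(" scn",b,ray("scene",b[0],.042).round(4)[0])
E
```

```text
red
 top ([309.1, 264.0], 68, [307, 257, 5, 15]) [0.5446 0.018  0.042 ]
 top ([373.0, 298.3], 216, [365, 291, 17, 16]) [ 0.4439 -0.1579  0.042 ]
 scn ([308.3, 201.7], 153, [301, 196, 15, 12]) [ 0.4512 -0.1526  0.042 ]
 scn ([330.8, 240.0], 140, [325, 232, 13, 17]) [0.5282 0.0045 0.042 ]
yellow
 top ([280.9, 226.7], 184, [276, 201, 8, 53]) [0.652  0.0947 0.042 ]
 top ([428.1, 282.9], 216, [420, 275, 17, 16]) [ 0.4826 -0.3135  0.042 ]
 top ([295.6, 283.0], 12, [295, 280, 2, 8]) [0.4924 0.0572 0.042 ]
 top ([272.3, 310.8], 18, [271, 308, 4, 6]) [0.4168 0.1241 0.042 ]
 scn ([262.6, 185.3], 141, [256, 180, 14, 12]) [ 0.4897 -0.3076  0.042 ]
green
 top ([373.4, 253.4], 182, [366, 246, 16, 15]) [ 0.5694 -0.1634  0.042 ]
 scn ([276.0, 220.9], 155, [268, 215, 16, 13]) [ 0.5756 -0.1575  0.042 ]
 scn ([374.1, 241.7], 19, [371, 239, 9, 6]) [0.4532 0.092  0.042 ]
 scn ([356.4, 256.7], 56, [348, 249, 17, 16]) [0.5296 0.0942 0.042 ]
 scn ([341.2, 270.0], 20, [339, 267, 7, 8]) [0.5924 0.0969 0.042 ]
blue
 top ([429.7, 244.9], 195, [422, 238, 16, 15]) [ 0.589  -0.3224  0.042 ]
 scn ([233.9, 199.3], 137, [227, 194, 15, 12]) [ 0.5941 -0.3167  0.042 ]
purple
 top ([342.3, 267.9], 186, [335, 261, 16, 15]) [ 0.5311 -0.0748  0.042 ]
 top ([342.0, 300.8], 188, [334, 294, 16, 15]) [ 0.4393 -0.0711  0.042 ]
 scn ([332.6, 217.0], 190, [325, 209, 14, 20]) [ 0.4537 -0.0554  0.042 ]
 scn ([309.0, 231.3], 206, [301, 223, 15, 21]) [ 0.5433 -0.0614  0.042 ]
```

View pics/topc.png

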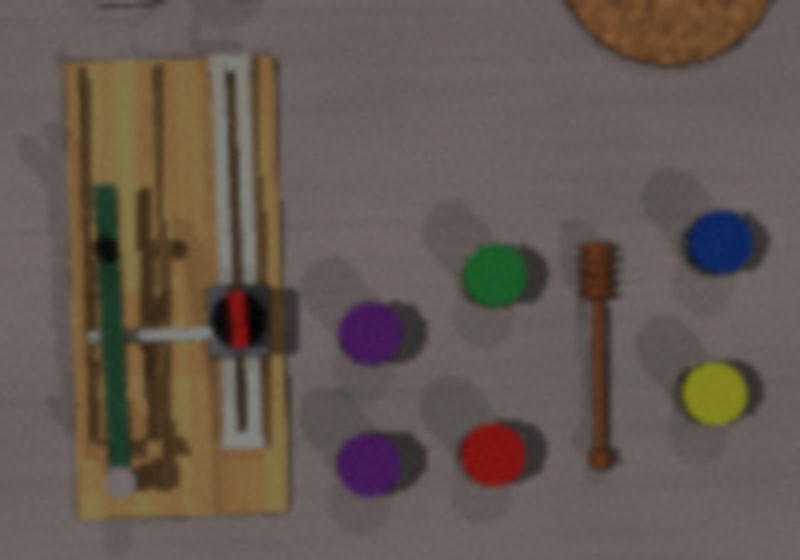

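View pics/scenec.png

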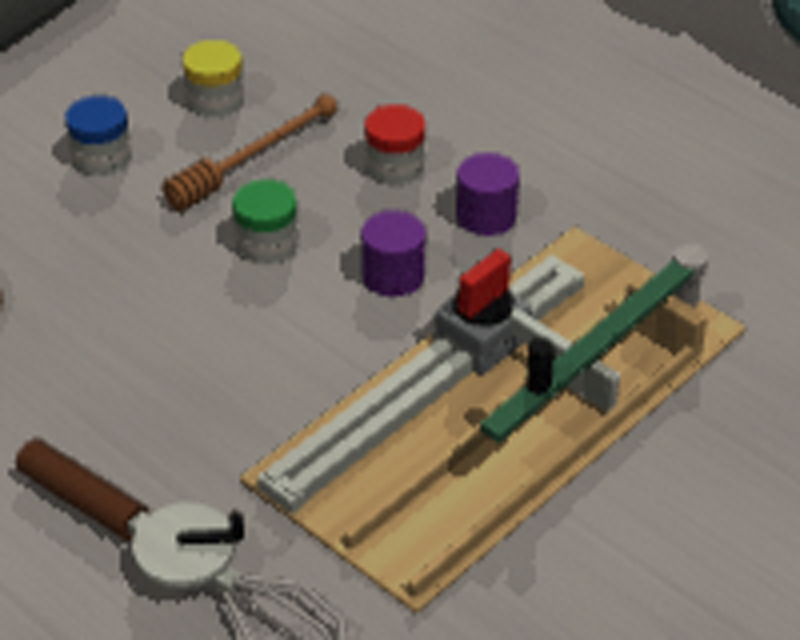

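Run:
```python
from h import *
def T(p): return [p[0]/4+250-.4,p[1]/4+185-.4]
def S(p): return [p[0]/4+210-.4,p[1]/4+170-.4]
ct=[(65,60),(276,57),(290,512),(79,518)]
cs=[(415,609),(243,482),(578,229),(746,328)]
a=ray("top",[T(p) for p in ct],.006);b=ray("scene",[S(p) for p in cs],.006)
print(a.round(4));print(b.round(4))
for q in(a,b):
    d1=q[0]-q[3];d2=q[1]-q[2];w=q[0]-q[1]
    print(np.linalg.norm(d1),np.linalg.norm(d2),np.arctan2(d1[1],d1[0]),np.arctan2(d2[1],d2[0]),np.linalg.norm(w),np.arctan2(-w[0],w[1]),np.linalg.norm(q[3]-q[2]))
print("pivot",two(T((121,481)),S((690,255))))
print("peg top z.1",two(T((106,247)),S((541,343))))
print("knob top .076",two(T((239,318)),S((487,268))))
print("rail ends top .02", ray("top",[T((212,57)),T((250,55)),T((223,447)),T((264,447))],.02).round(4))
print("rail scene", ray("scene",[S((258,478)),S((300,493)),S((582,271)),S((553,256))],.02).round(4))
print("plate", ray("top",[T((90,335)),T((210,330))],.042).round(4))
```

```text
[[ 0.7359  0.1385  0.006 ]
 [ 0.7339 -0.0141  0.006 ]
 [ 0.4067 -0.015   0.006 ]
 [ 0.4065  0.1354  0.006 ]]
[[ 0.737   0.1383  0.006 ]
 [ 0.7395 -0.0066  0.006 ]
 [ 0.4108 -0.0095  0.006 ]
 [ 0.41    0.1381  0.006 ]]
0.3294112048608711 0.3271905726495219 0.00933314588669305 0.0027197473663168256 0.15257130972477034 -0.013330824303516554 0.15037332980859244
0.32697432609302163 0.3287314215566501 0.0007993817977795677 0.00898043338780793 0.14493338811705525 0.017180279525346037 0.14760461769777114
pivot (array([0.43339824, 0.10102065, 0.06459372]), array([0.00047649]))
peg top z.1 (array([0.5925472 , 0.10551358, 0.09936324]), array([0.00041723]))
knob top .076 (array([0.5426037 , 0.01738889, 0.07195123]), array([0.00069418]))
rail ends top .02 [[0.733  0.0319 0.02  ]
 [0.7337 0.0046 0.02  ]
 [0.4542 0.0313 0.02  ]
 [0.4534 0.0023 0.02  ]]
rail scene [[0.7388 0.0072 0.02  ]
 [0.7294 0.0346 0.02  ]
 [0.4556 0.0302 0.02  ]
 [0.4577 0.0058 0.02  ]]
plate [[0.5352 0.1221 0.042 ]
 [0.5364 0.0379 0.042 ]]
```

Emit:
apply_moves(
  dr=[
    [0, 0, -0.14],
    [0, 0, -0.28],
    [0, 0, -0.42],
    [0, 0, -0.56],
    [0, 0, -0.7],
    [0, 0, -0.84],
    [0, 0, -0.98],
    [0, 0, -1.12],
    [0, 0, -1.26],
    [0, 0, -1.4],
    [0, 0, -1.4],
    [0, 0, -1.4],
  ],
  translation=[
    [0.03, -0.03, 0],
    [0.06, -0.06, 0],
    [0.09, -0.09, 0],
    [0.12, -0.12, 0],
    [0.15, -0.15, 0],
    [0.18, -0.19, 0],
    [0.21, -0.23, 0],
    [0.24, -0.27, 0],
    [0.27, -0.31, 0],
    [0.3, -0.35, 0],
    [0.3, -0.35, 0],
    [0.3, -0.35, 0],
  ],
  jaw=[50, 50, 50, 50, 50, 50, 50, 50, 50, 50, 50, 50],
  squeeze=30,
)

```text
clock: 1.3
ee_pos: [0.4472, 0.2822, 0.2311]
tool_rot: [1.0, -0.03, -0.0, 0.0]
wrist_force: [0.3, 1.5, -0.3]
finger_gap: 0.0422
```

Emit:
apply_moves(
  dr=[
    [0, 0, -0.14],
    [0, 0, -0.28],
    [0, 0, -0.42],
    [0, 0, -0.56],
    [0, 0, -0.7],
    [0, 0, -0.84],
    [0, 0, -0.98],
    [0, 0, -1.12],
    [0, 0, -1.26],
    [0, 0, -1.4],
    [0, 0, -1.48],
    [0, 0, -1.48],
  ],
  translation=[
    [0.015, -0.018, 0],
    [0.03, -0.035, 0],
    [0.045, -0.053, 0],
    [0.06, -0.07, 0],
    [0.075, -0.09, 0],
    [0.09, -0.11, 0],
    [0.105, -0.13, -0.02],
    [0.12, -0.15, -0.04],
    [0.135, -0.165, -0.06],
    [0.145, -0.177, -0.08],
    [0.145, -0.177, -0.1],
    [0.145, -0.177, -0.1],
  ],
  jaw=[50, 50, 50, 50, 50, 50, 50, 50, 50, 50, 50, 50],
)

```text
clock: 2.5
ee_pos: [0.5894, 0.1078, 0.128]
tool_rot: [0.72, -0.694, -0.002, 0.003]
wrist_force: [-0.5, 0.5, 0.2]
finger_gap: 0.0431
```

Run:
```python
from h import *
s=status.state();print(s["ee_pos"],s["tool_rot"],s["joint_positions"].round(2))
t=cams.camera("top");s=cams.camera("scene")
crop(t,230,165,430,315,4,"t1.png");crop(s,260,150,460,300,4,"s1.png")
```

```text
[0.58937913 0.10781983 0.12796523] [ 0.71990914 -0.69406057 -0.00176385  0.00276522] [-0.76  0.59  0.71  1.84 -0.48  0.89 -1.36]
```

View pics/s1.png

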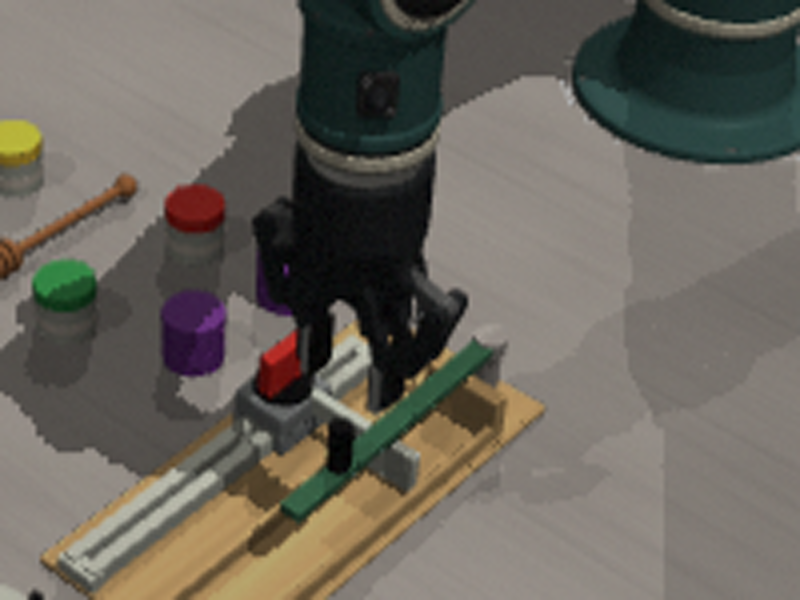

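View pics/t1.png

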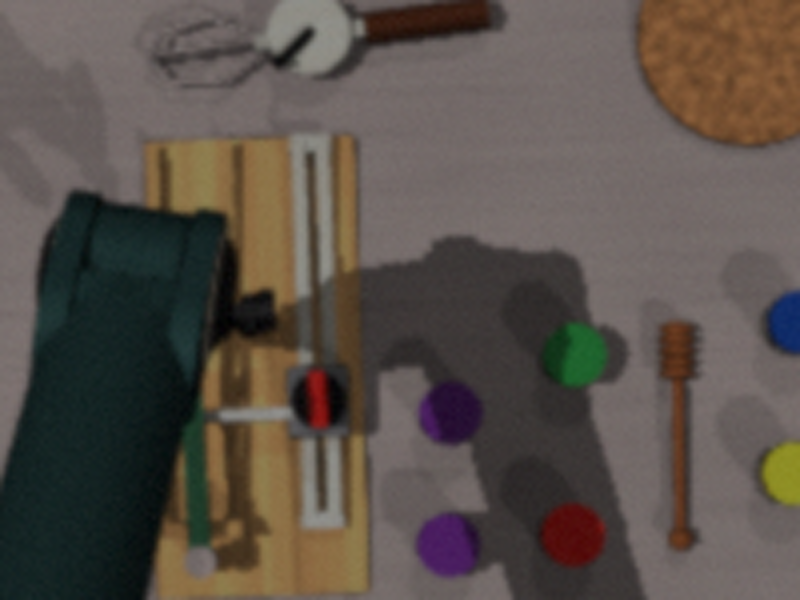

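Run:
```python
from h import *
st=status.state();print(st["clock"],st["ee_pos"],st["wrist_force"])
p=proj("scene",[[.5894,.1078,.128],[.5925,.1055,.1],[.5925,.1055,.064]]);print((p-[260,150])*4)
```

```text
2.6 [0.59126925 0.10802284 0.13092542] [ 0.48315518 -0.99709035  0.50521393]
[[348.82570529 386.16625998]
 [339.97949649 420.62929051]
 [336.89955166 462.37931535]]
```

Emit:
apply_moves(
  dr=[
    [0, 0, 0],
    [0, 0, 0],
    [0, 0, 0],
    [0, 0, 0],
    [0, 0, 0],
  ],
  translation=[
    [0, -0.002, -0.02],
    [0, -0.002, -0.04],
    [0, -0.002, -0.06],
    [0, -0.002, -0.06],
    [0, -0.002, -0.06],
  ],
  jaw=[50, 50, 50, 50, 50],
)

```text
clock: 3.1
ee_pos: [0.5924, 0.1051, 0.0725]
tool_rot: [0.72, -0.694, 0.0, -0.001]
wrist_force: [0.6, -0.1, 0.2]
finger_gap: 0.0427
```

Emit:
apply_moves(
  dr=[
    [0, 0, 0],
    [0, 0, 0],
    [0, 0, 0],
    [0, 0, 0],
    [0, 0, 0],
  ],
  translation=[
    [0, 0, 0],
    [0, 0, 0],
    [0, 0, 0],
    [0, 0, 0],
    [0, 0, 0],
  ],
  jaw=[5, 5, 5, 5, 5],
)

```text
clock: 3.6
ee_pos: [0.5927, 0.1045, 0.0727]
tool_rot: [0.719, -0.695, 0.0, -0.001]
wrist_force: [-1.0, 0.6, 7.3]
finger_gap: 0.015
```

Run:
```python
from h import *
st=status.state();print(st["clock"],st["ee_pos"],st["wrist_force"],st["wrist_torque"],st["finger_gap"])
```

```text
3.6 [0.59274406 0.1045197  0.07271799] [-1.01515001  0.58255797  7.32443531] [ 0.0670732   0.26384236 -0.06056957] 0.015032530433087922
```

Emit:
apply_moves(
  dr=[
    [0, 0, 0.125],
    [0, 0, 0.25],
    [0, 0, 0.375],
    [0, 0, 0.5],
  ],
  translation=[
    [-0.0017, 0.0199, 0],
    [-0.0059, 0.0395, 0],
    [-0.0125, 0.0583, 0],
    [-0.0214, 0.0762, 0],
  ],
  jaw=[5, 5, 5, 5],
)

```text
clock: 4.0
ee_pos: [0.5718, 0.1813, 0.0728]
tool_rot: [0.87, -0.494, 0.001, -0.001]
wrist_force: [-0.8, -0.2, 5.7]
finger_gap: 0.0151
```

Going well; continue from there.

Emit:
apply_moves(
  dr=[
    [0, 0, 0.125],
    [0, 0, 0.25],
    [0, 0, 0.375],
    [0, 0, 0.5],
    [0, 0, 0.625],
    [0, 0, 0.75],
    [0, 0, 0.875],
    [0, 0, 1.0],
    [0, 0, 1.0],
  ],
  translation=[
    [-0.0111, 0.0167, 0],
    [-0.0241, 0.0318, 0],
    [-0.039, 0.0452, 0],
    [-0.0554, 0.0566, 0],
    [-0.073, 0.0659, 0],
    [-0.0918, 0.073, 0],
    [-0.1112, 0.0776, 0],
    [-0.1311, 0.0798, 0],
    [-0.1311, 0.0798, 0],
  ],
  jaw=[5, 5, 5, 5, 5, 5, 5, 5, 5],
)

```text
clock: 4.9
ee_pos: [0.4383, 0.262, 0.0728]
tool_rot: [1.0, -0.016, 0.001, -0.001]
wrist_force: [1.3, 2.1, 1.2]
finger_gap: 0.0149
```

Emit:
apply_moves(
  dr=[
    [0, 0, 0],
    [0, 0, 0],
    [0, 0, 0],
    [0, 0, 0],
    [0, 0, -0.13],
    [0, 0, -0.26],
  ],
  translation=[
    [0, 0, 0],
    [0, 0, 0],
    [0, 0, 0.03],
    [0, 0, 0.06],
    [0.02, -0.03, 0.07],
    [0.04, -0.06, 0.07],
  ],
  jaw=[60, 60, 60, 60, 60, 60],
)

```text
clock: 5.5
ee_pos: [0.4808, 0.2006, 0.1431]
tool_rot: [0.989, -0.15, 0.001, -0.001]
wrist_force: [0.5, 0.6, -0.5]
finger_gap: 0.0509
```

Run:
```python
from h import *
t=cams.camera("top");s=cams.camera("scene")
crop(t,230,165,430,315,4,"t2.png");crop(s,260,170,460,320,4,"s2.png")
st=status.state();print(st["clock"],st["ee_pos"],st["tool_rot"],st["wrist_force"],st["joint_positions"].round(2))
```

```text
5.6 [0.48240213 0.19515991 0.14194691] [ 9.88196280e-01 -1.53183032e-01  1.54729198e-03  8.22188875e-04] [-0.70330661 -1.02839763 -0.38017162] [-0.78  0.38  0.4   2.02 -0.2   0.78 -0.57]
```

View pics/s2.png

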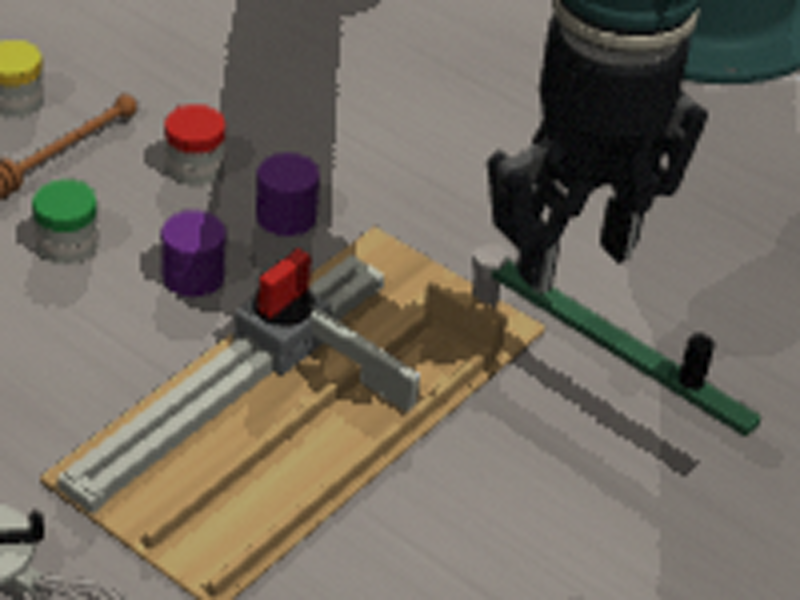

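View pics/t2.png

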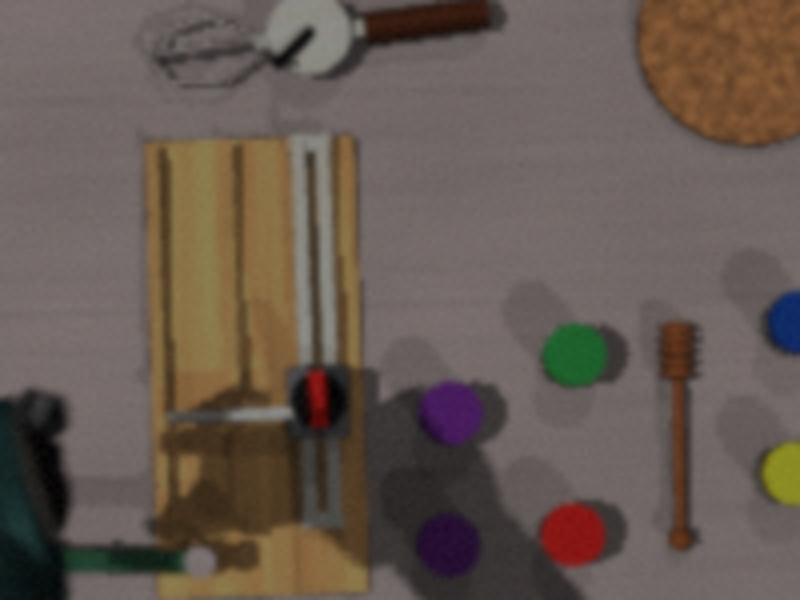

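Emit:
apply_moves(
  dr=[
    [0, 0, -0.14],
    [0, 0, -0.28],
    [0, 0, -0.42],
    [0, 0, -0.56],
    [0, 0, -0.7],
    [0, 0, -0.84],
    [0, 0, -0.98],
    [0, 0, -1.12],
    [0, 0, -1.25],
    [0, 0, -1.25],
    [0, 0, -1.25],
  ],
  translation=[
    [0.007, -0.02, 0],
    [0.014, -0.04, 0],
    [0.021, -0.06, 0],
    [0.028, -0.08, 0],
    [0.035, -0.1, 0],
    [0.042, -0.12, 0],
    [0.049, -0.14, 0],
    [0.056, -0.16, 0],
    [0.062, -0.18, 0],
    [0.062, -0.18, -0.03],
    [0.062, -0.18, -0.03],
  ],
  jaw=[50, 50, 50, 50, 50, 50, 50, 50, 50, 50, 50],
)

```text
clock: 6.7
ee_pos: [0.5388, 0.0197, 0.1084]
tool_rot: [0.715, -0.699, -0.002, 0.003]
wrist_force: [-0.5, -0.6, -1.0]
finger_gap: 0.0427
```

Run:
```python
from h import *
t=cams.camera("top");s=cams.camera("scene")
crop(s,260,170,460,320,4,"s3.png")
st=status.state();print(st["clock"],st["ee_pos"],st["tool_rot"],st["wrist_force"],st["joint_positions"].round(2))
```

```text
6.8 [0.54068394 0.02038162 0.11084233] [ 7.15677856e-01 -6.98429576e-01 -5.95122690e-04  9.89244722e-04] [ 1.03866729  0.6926956  -0.66043987] [-0.64  0.52  0.69  2.   -0.46  0.78 -1.23]
```

View pics/s3.png

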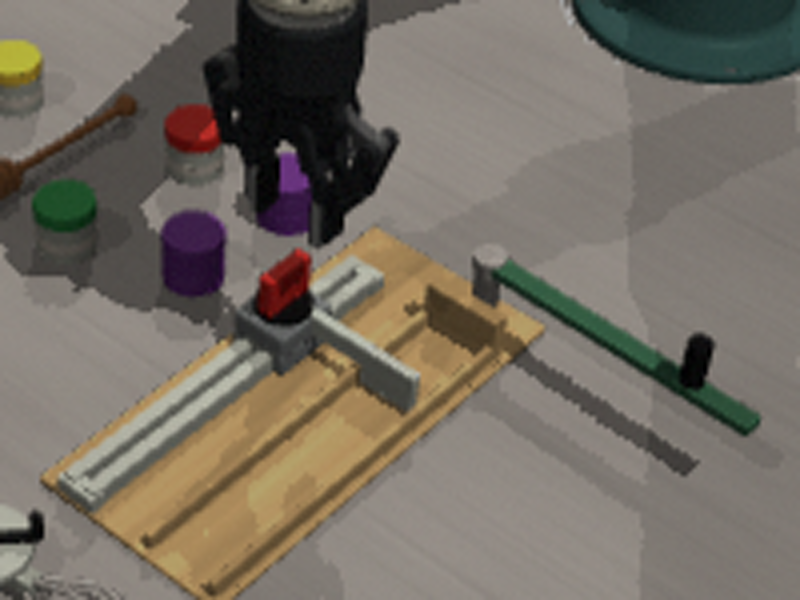

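Emit:
apply_moves(
  dr=[
    [0, 0, -0.01],
    [0, 0, -0.01],
    [0, 0, -0.01],
    [0, 0, -0.01],
    [0, 0, -0.01],
  ],
  translation=[
    [0.001, -0.002, -0.02],
    [0.001, -0.002, -0.04],
    [0.001, -0.002, -0.059],
    [0.001, -0.002, -0.059],
    [0.001, -0.002, -0.059],
  ],
  jaw=[50, 50, 50, 50, 50],
)

```text
clock: 7.3
ee_pos: [0.5428, 0.0185, 0.0532]
tool_rot: [0.712, -0.702, 0.0, -0.0]
wrist_force: [0.2, -0.5, -0.1]
finger_gap: 0.0429
```

Emit:
apply_moves(
  dr=[
    [0, 0, 0],
    [0, 0, 0],
    [0, 0, 0],
    [0, 0, 0],
    [0, 0, 0],
  ],
  translation=[
    [0, 0, 0],
    [0, 0, 0],
    [0, 0, 0],
    [0, 0, 0],
    [0, 0, 0],
  ],
  jaw=[3, 3, 3, 3, 3],
  squeeze=60,
)

```text
clock: 7.8
ee_pos: [0.5433, 0.0177, 0.0537]
tool_rot: [0.712, -0.702, 0.001, -0.001]
wrist_force: [-0.9, -1.4, 5.6]
finger_gap: 0.0108
```

Run:
```python
from h import *
st=status.state();print(st["clock"],st["ee_pos"],st["tool_rot"],st["wrist_force"],st["wrist_torque"],st["finger_gap"])
```

```text
7.8 [0.54332613 0.01774013 0.05365979] [ 0.71169614 -0.70248651  0.00074834 -0.00086601] [-0.861413   -1.35912268  5.55174101] [-0.14455158  0.19695322 -0.07394907] 0.010773872332917368
```

Emit:
apply_moves(
  dr=[
    [0, 0, 0.12],
    [0, 0, 0.24],
    [0, 0, 0.36],
    [0, 0, 0.48],
    [0, 0, 0.6],
    [0, 0, 0.72],
    [0, 0, 0.84],
    [0, 0, 0.96],
    [0, 0, 1.08],
    [0, 0, 1.2],
    [0, 0, 1.25],
    [0, 0, 1.25],
  ],
  translation=[
    [0, 0, 0],
    [0, 0, 0],
    [0, 0, 0],
    [0, 0, 0],
    [0, 0, 0],
    [0, 0, 0],
    [0, 0, 0],
    [0, 0, 0],
    [0, 0, 0],
    [0, 0, 0],
    [0, 0, 0],
    [0, 0, 0],
  ],
  jaw=[3, 3, 3, 3, 3, 3, 3, 3, 3, 3, 3, 3],
)

```text
clock: 9.0
ee_pos: [0.5429, 0.018, 0.0536]
tool_rot: [0.988, -0.153, 0.001, -0.0]
wrist_force: [-1.2, -0.0, 5.9]
finger_gap: 0.0108
```

Run:
```python
from h import *
st=status.state();print(st["clock"],st["ee_pos"],st["tool_rot"],st["wrist_force"],st["wrist_torque"],st["finger_gap"])
```

```text
9.0 [0.54291063 0.01804829 0.05360518] [ 9.88277235e-01 -1.52668197e-01  6.15477136e-04 -3.87881348e-04] [-1.18562246 -0.02924012  5.90691274] [0.02437316 0.42995173 0.11920671] 0.010750230258771257
```

Emit:
apply_moves(
  dr=[
    [0, 0, 0],
    [0, 0, 0],
    [0, 0, 0],
    [0, 0, 0],
    [0, 0, 0],
    [0, 0, 0],
    [0, 0, 0],
    [0, 0, 0],
  ],
  translation=[
    [0.02, 0, 0],
    [0.04, 0, 0],
    [0.06, 0, 0],
    [0.08, 0.001, 0],
    [0.1, 0.001, 0],
    [0.12, 0.001, 0],
    [0.136, 0.001, 0],
    [0.136, 0.001, 0],
  ],
  jaw=[3, 3, 3, 3, 3, 3, 3, 3],
)

```text
clock: 9.8
ee_pos: [0.6812, 0.019, 0.0537]
tool_rot: [0.988, -0.153, 0.002, -0.0]
wrist_force: [1.1, -1.1, 5.5]
finger_gap: 0.0106
```

Run:
```python
from h import *
st=status.state();print(st["clock"],st["ee_pos"],st["tool_rot"],st["wrist_force"],st["wrist_torque"],st["finger_gap"])
t=cams.camera("top");s=cams.camera("scene")
crop(s,240,170,440,320,4,"s4.png")
```

```text
9.8 [0.68118428 0.0190248  0.05372314] [ 9.88255353e-01 -1.52794271e-01  2.29320797e-03 -1.00490021e-04] [ 1.0760754  -1.1346174   5.51867926] [ 0.02086808 -0.21912022  0.08719479] 0.010592379900512873
```

View pics/s4.png

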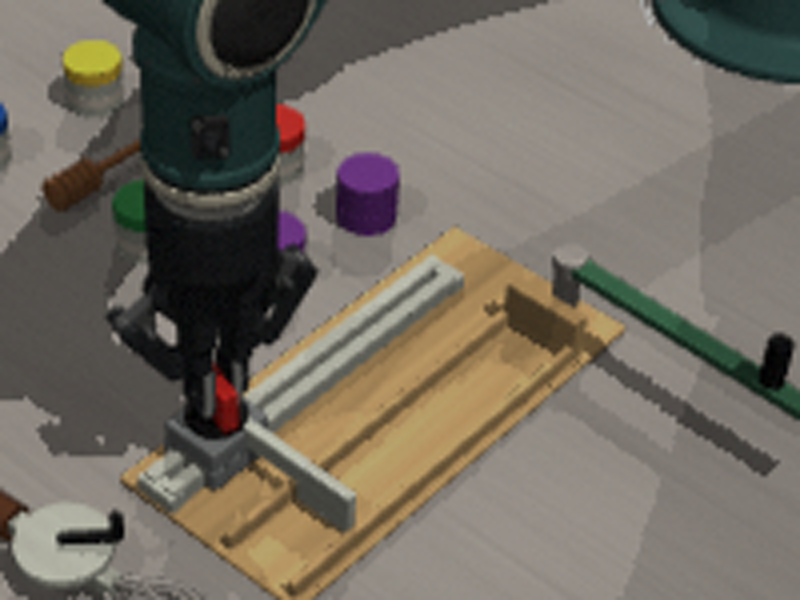

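Emit:
apply_moves(
  dr=[
    [0, 0, 0],
    [0, 0, 0],
    [0, 0, 0],
    [0, 0, 0],
    [0, 0, 0],
    [0, 0, -0.14],
    [0, 0, -0.28],
    [0, 0, -0.42],
    [0, 0, -0.56],
    [0, 0, -0.7],
    [0, 0, -0.84],
    [0, 0, -0.98],
  ],
  translation=[
    [0, 0, 0],
    [0, 0, 0],
    [0, 0, 0.04],
    [0, 0, 0.08],
    [0, 0, 0.12],
    [-0.04, 0, 0.12],
    [-0.08, 0, 0.12],
    [-0.12, 0, 0.12],
    [-0.16, 0, 0.12],
    [-0.2, 0, 0.12],
    [-0.24, 0, 0.12],
    [-0.24, 0, 0.12],
  ],
  jaw=[50, 50, 50, 50, 70, 70, 70, 70, 70, 70, 70, 70],
  squeeze=30,
)

```text
clock: 11.1
ee_pos: [0.4316, 0.0193, 0.1711]
tool_rot: [0.798, -0.602, -0.003, 0.001]
wrist_force: [1.1, 1.0, -0.4]
finger_gap: 0.06
```

Run:
```python
from h import *
st=status.state();print(st["clock"],st["ee_pos"],st["tool_rot"],st["wrist_force"],st["joint_positions"].round(2))
t=cams.camera("top");s=cams.camera("scene")
crop(t,250,185,450,325,4,"t5.png")
crop(s,210,170,410,320,4,"s5.png")
for c in("red","green","blue","yellow"):
    a=blobs(t,c,box=(340,180,470,330));b=blobs(s,c,box=(200,160,330,240))
    print(c,[(x[0],x[1],ray("top",x[0],.041).round(4)[0]) for x in a],[(x[0],x[1],ray("scene",x[0],.037).round(4)[0]) for x in b])
    if a and b: print(two(a[0][0],b[0][0]))
```

```text
11.1 [0.43156997 0.01930214 0.17106361] [ 0.79828905 -0.60226357 -0.00345286  0.00112147] [ 1.08547262  1.0435062  -0.42297039] [-0.65  0.2   0.6   2.19 -0.16  0.8  -1.24]
red [([373.0, 298.3], 199, array([ 0.4438, -0.158 ,  0.041 ]))] [([308.0, 201.7], 149, array([ 0.4472, -0.1576,  0.037 ]))]
(array([ 0.44429189, -0.15925389,  0.03433641]), array([0.00117952]))
green [([373.4, 253.4], 183, array([ 0.5695, -0.1635,  0.041 ]))] [([276.0, 220.9], 156, array([ 0.5717, -0.162 ,  0.037 ]))]
(array([ 0.56986062, -0.16410352,  0.03458463]), array([2.3433951e-05]))
blue [([429.7, 245.0], 199, array([ 0.5888, -0.3226,  0.041 ]))] [([233.9, 199.4], 141, array([ 0.5907, -0.3216,  0.037 ]))]
(array([ 0.589218  , -0.32374487,  0.03505263]), array([4.18373584e-05]))
yellow [([428.0, 282.9], 216, array([ 0.4826, -0.3134,  0.041 ]))] [([262.6, 185.3], 141, array([ 0.4853, -0.3129,  0.037 ]))]
(array([ 0.48299514, -0.31494167,  0.03466727]), array([0.00071825]))
```

View pics/t5.png

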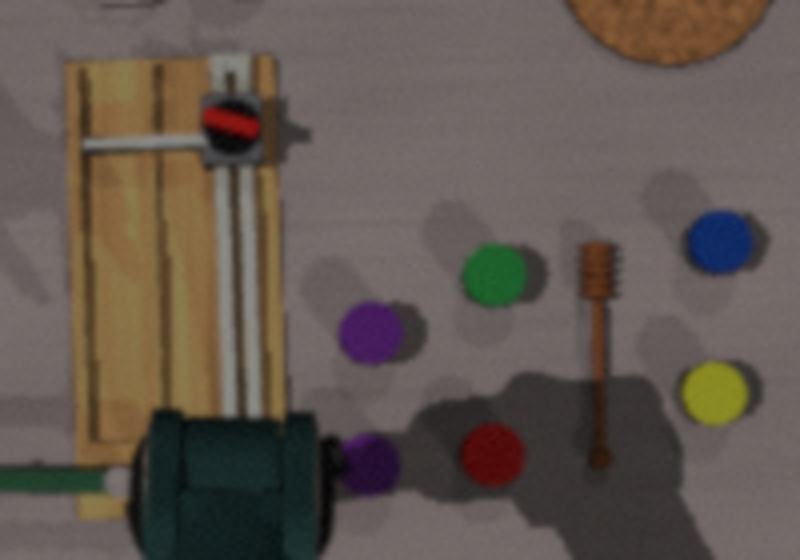

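View pics/s5.png

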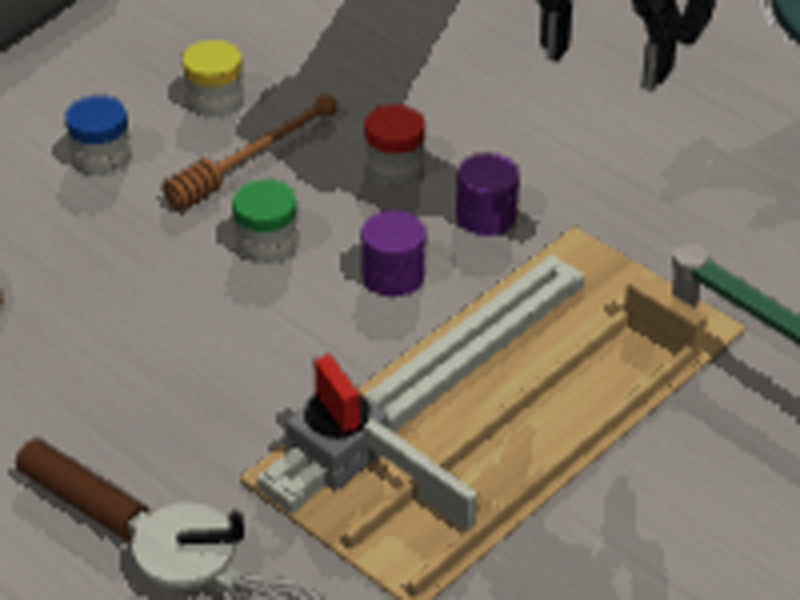

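Emit:
apply_moves(
  dr=[
    [0, 0, -0.14],
    [0, 0, -0.28],
    [0, 0, -0.28],
    [0, 0, -0.28],
    [0, 0, -0.28],
    [0, 0, -0.28],
    [0, 0, -0.28],
  ],
  translation=[
    [0.003, -0.04, 0],
    [0.003, -0.08, 0],
    [0.003, -0.12, 0],
    [0.003, -0.16, 0],
    [0.003, -0.178, -0.04],
    [0.003, -0.178, -0.08],
    [0.003, -0.178, -0.08],
  ],
  jaw=[75, 75, 75, 75, 75, 75, 75],
)

```text
clock: 11.9
ee_pos: [0.438, -0.1588, 0.0884]
tool_rot: [0.709, -0.705, -0.004, 0.003]
wrist_force: [-0.7, 0.8, -0.4]
finger_gap: 0.0635
```

Run:
```python
from h import *
t=cams.camera("top");s=cams.camera("scene")
crop(s,240,140,390,252,5,"s6.png")
st=status.state();print(st["clock"],st["ee_pos"],st["tool_rot"],st["wrist_force"],st["joint_positions"].round(2))
```

```text
12.0 [ 0.44124852 -0.15912036  0.09227992] [ 7.08935021e-01 -7.05273176e-01 -5.23001864e-04  7.80365042e-04] [1.32712338 0.444664   0.31847562] [-0.25  0.43  0.63  2.17 -0.41  0.66 -0.89]
```

View pics/s6.png

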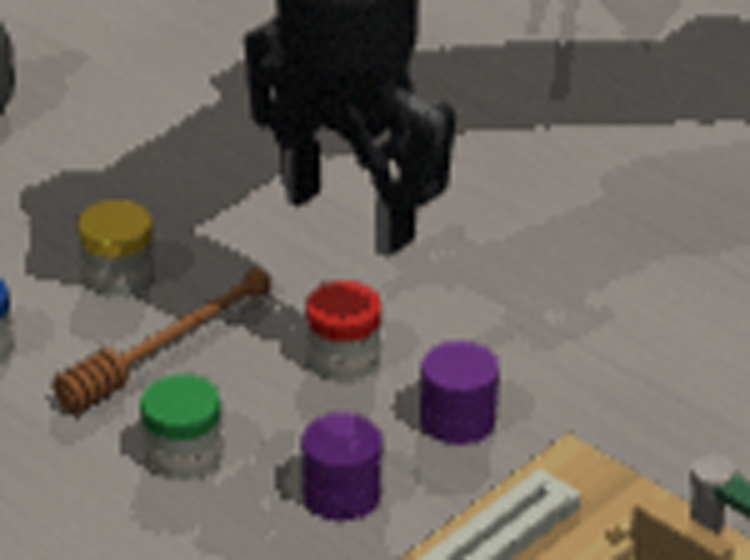

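Emit:
apply_moves(
  dr=[
    [0, 0, 0],
    [0, 0, 0],
    [0, 0, 0],
    [0, 0, 0],
    [0, 0, 0],
    [0, 0, 0],
    [0, 0, 0],
    [0, 0, 0],
    [0, 0, 0],
    [0, 0, 0],
  ],
  translation=[
    [0, 0, -0.03],
    [0, 0, -0.06],
    [0, 0, -0.077],
    [0, 0, -0.077],
    [0, 0, -0.077],
    [0, 0, -0.077],
    [0, 0, -0.077],
    [0, 0, -0.077],
    [0, 0, -0.077],
    [0, 0, -0.077],
  ],
  jaw=[75, 75, 75, 75, 75, 35, 35, 35, 35, 35],
  squeeze=40,
)

```text
clock: 13.0
ee_pos: [0.4428, -0.1589, 0.0172]
tool_rot: [0.709, -0.706, 0.001, -0.001]
wrist_force: [-0.4, 1.5, 10.0]
finger_gap: 0.0424
```

Run:
```python
from h import *
st=status.state();print(st["clock"],st["ee_pos"],st["tool_rot"],st["wrist_force"],st["finger_gap"])
```

```text
13.0 [ 0.44284161 -0.15887723  0.01717462] [ 0.70862613 -0.70558211  0.0011594  -0.00124491] [-0.38096443  1.52905269 10.03712234] 0.04237729021609718
```

Emit:
apply_moves(
  dr=[
    [0, 0, 0],
    [0, 0, 0],
    [0, 0, 0],
    [0, 0, 0],
    [0, 0, 0],
    [0, 0, 0],
    [0, 0, 0],
    [0, 0, 0],
    [0, 0, 0],
    [0, 0, 0],
    [0, 0, 0],
  ],
  translation=[
    [0, 0, 0.03],
    [0, 0, 0.06],
    [0, 0, 0.08],
    [0.01, 0.04, 0.08],
    [0.02, 0.08, 0.08],
    [0.03, 0.12, 0.08],
    [0.045, 0.16, 0.08],
    [0.045, 0.2, 0.08],
    [0.045, 0.24, 0.08],
    [0.045, 0.261, 0.08],
    [0.045, 0.261, 0.08],
  ],
  jaw=[35, 35, 35, 35, 35, 35, 35, 35, 35, 35, 35],
)

```text
clock: 14.1
ee_pos: [0.4863, 0.1065, 0.0959]
tool_rot: [0.711, -0.703, -0.0, -0.001]
wrist_force: [0.2, 0.9, -1.3]
finger_gap: 0.0427
```

Run:
```python
from h import *
st=status.state();print(st["clock"],st["ee_pos"],st["tool_rot"],st["wrist_force"],st["finger_gap"])
t=cams.camera("top");s=cams.camera("scene");cv2.imwrite("pics/t7full.png",t)
crop(s,310,150,460,262,5,"s7.png")
crop(t,262,195,332,315,5,"t7.png")
for r in (215,225,240,250):
    print(r,t[r-2:r+3,266:326].astype(float).sum(2).mean(0).round(0).astype(int).tolist())
# expected column of wall edges
for y in(-.029,-.024,.024,.029): print(y,proj("top",[[.60,.1027+y,.019],[.66,.1031+y,.019]]).round(1).tolist())
```

```text
14.1 [0.48629905 0.10647109 0.09594627] [ 7.10883822e-01 -7.03308744e-01 -3.65151732e-04 -9.32479933e-04] [ 0.22599889  0.9037131  -1.33071512] 0.04267936171182333
215 [274, 286, 280, 247, 159, 142, 199, 278, 300, 295, 291, 298, 303, 308, 315, 315, 312, 310, 312, 306, 285, 269, 213, 170, 191, 256, 279, 277, 288, 295, 296, 296, 295, 260, 199, 151, 132, 136, 142, 147, 150, 150, 153, 148, 147, 136, 126, 131, 130, 141, 157, 157, 158, 150, 161, 186, 229, 255, 271, 286]
225 [299, 308, 306, 283, 206, 162, 197, 263, 277, 281, 285, 286, 293, 293, 295, 301, 301, 294, 279, 275, 281, 280, 256, 208, 213, 270, 286, 291, 297, 304, 300, 299, 296, 270, 229, 197, 193, 205, 229, 228, 213, 170, 155, 179, 218, 237, 238, 209, 190, 198, 206, 200, 190, 193, 228, 267, 310, 325, 328, 325]
240 [288, 292, 304, 297, 247, 184, 225, 303, 325, 321, 319, 324, 324, 331, 328, 337, 341, 338, 326, 316, 310, 312, 295, 245, 230, 268, 309, 314, 314, 312, 315, 314, 317, 320, 315, 305, 304, 317, 369, 402, 390, 308, 194, 212, 337, 400, 392, 329, 233, 198, 231, 301, 312, 279, 237, 296, 320, 321, 320, 322]
250 [283, 281, 304, 308, 278, 195, 193, 256, 311, 320, 320, 321, 326, 330, 326, 330, 337, 333, 333, 327, 312, 310, 300, 261, 210, 207, 247, 315, 330, 326, 313, 304, 311, 311, 312, 309, 294, 310, 349, 398, 406, 355, 222, 182, 278, 381, 407, 369, 260, 201, 232, 298, 319, 290, 249, 306, 331, 331, 327, 330]
-0.029 [[289.2, 245.5], [288.5, 224.6]]
-0.024 [[287.4, 245.5], [286.8, 224.6]]
0.024 [[270.6, 246.0], [270.0, 225.1]]
0.029 [[268.8, 246.0], [268.3, 225.1]]
```

View pics/s7.png

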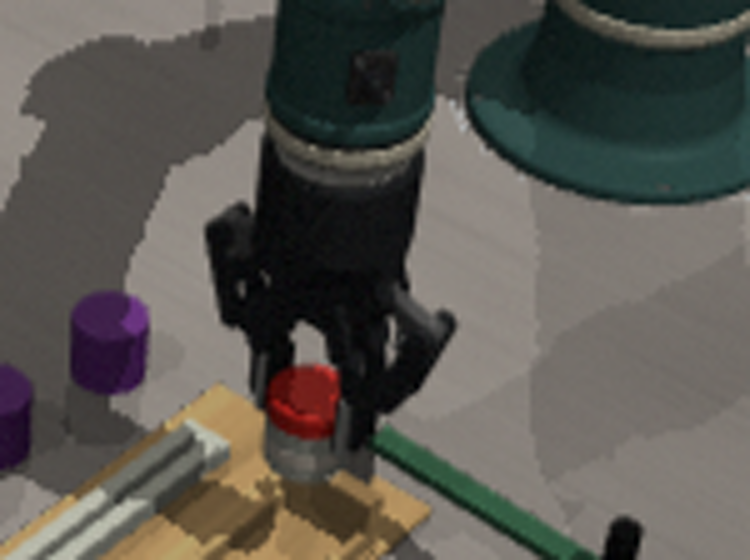

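View pics/t7.png

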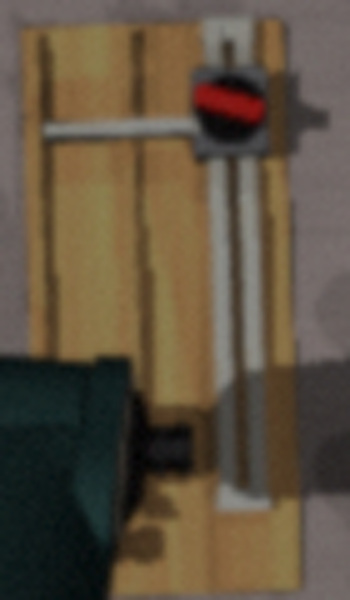

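Emit:
apply_moves(
  dr=[
    [0, 0, 0],
    [0, 0, 0],
    [0, 0, 0],
    [0, 0, 0],
    [0, 0, 0],
    [0, 0, 0],
  ],
  translation=[
    [0, 0, 0],
    [0, 0, 0],
    [0, 0, -0.02],
    [0, 0, -0.04],
    [0, 0, -0.05],
    [0, 0, -0.05],
  ],
  jaw=[35, 35, 35, 35, 35, 35],
)

```text
clock: 14.8
ee_pos: [0.4855, 0.1011, 0.0443]
tool_rot: [0.708, -0.706, -0.0, 0.001]
wrist_force: [0.3, -0.2, -0.6]
finger_gap: 0.0427
```

Run:
```python
from h import *
st=status.state();print(st["clock"],st["ee_pos"],st["tool_rot"],st["wrist_force"],st["finger_gap"])
```

```text
14.8 [0.48552241 0.10106144 0.04430719] [ 7.07872822e-01 -7.06338642e-01 -4.39409897e-04  1.26408949e-03] [ 0.33575613 -0.20030911 -0.6095668 ] 0.042690292200067384
```

Emit:
apply_moves(
  dr=[
    [0, 0, 0],
    [0, 0, 0],
    [0, 0, 0],
    [0, 0, 0],
    [0, 0, 0],
  ],
  translation=[
    [0.003, 0.0005, 0],
    [0.003, 0.0005, 0],
    [0.003, 0.0005, -0.006],
    [0.003, 0.0005, -0.012],
    [0.003, 0.0005, -0.012],
  ],
  jaw=[35, 35, 35, 35, 35],
)

```text
clock: 15.3
ee_pos: [0.4887, 0.1027, 0.0326]
tool_rot: [0.709, -0.706, -0.0, 0.001]
wrist_force: [-0.6, -0.8, -1.1]
finger_gap: 0.0426
```

Run:
```python
from h import *
st=status.state();print(st["clock"],st["ee_pos"],st["tool_rot"],st["wrist_force"],st["finger_gap"])
```

```text
15.3 [0.48867331 0.10271173 0.03258762] [ 7.08506213e-01 -7.05704209e-01 -3.71636499e-04  6.14200498e-04] [-0.61461163 -0.79401691 -1.12265328] 0.042617447714367034
```

Emit:
apply_moves(
  dr=[
    [0, 0, 0],
    [0, 0, 0],
    [0, 0, 0],
    [0, 0, 0],
  ],
  translation=[
    [0, 0, -0.004],
    [0, 0, -0.008],
    [0, 0, -0.01],
    [0, 0, -0.01],
  ],
  jaw=[35, 35, 35, 35],
)

```text
clock: 15.7
ee_pos: [0.4891, 0.1027, 0.0233]
tool_rot: [0.708, -0.706, -0.0, 0.0]
wrist_force: [-0.9, -0.6, 1.2]
finger_gap: 0.0427
```

Run:
```python
from h import *
st=status.state();print(st["clock"],st["ee_pos"],st["tool_rot"],st["wrist_force"],st["finger_gap"])
```

```text
15.7 [0.48914186 0.10268152 0.02330386] [ 7.08388803e-01 -7.05822328e-01 -3.45729910e-04  1.58121770e-04] [-0.87922502 -0.59139784  1.23303417] 0.04268498903744847
```

Emit:
apply_moves(
  dr=[
    [0, 0, 0],
    [0, 0, 0],
    [0, 0, 0],
    [0, 0, 0],
    [0, 0, 0],
    [0, 0, 0],
    [0, 0, 0],
    [0, 0, 0],
    [0, 0, 0],
    [0, 0, 0],
    [0, 0, 0],
    [0, 0, 0],
  ],
  translation=[
    [0, 0, 0],
    [0, 0, 0],
    [0, 0, 0.02],
    [0, 0, 0.05],
    [0.01, -0.03, 0.08],
    [0.025, -0.075, 0.08],
    [0.04, -0.12, 0.08],
    [0.055, -0.165, 0.08],
    [0.07, -0.21, 0.08],
    [0.08, -0.25, 0.08],
    [0.081, -0.267, 0.07],
    [0.081, -0.267, 0.07],
  ],
  jaw=[62, 62, 62, 70, 75, 75, 75, 75, 75, 75, 75, 75],
)

```text
clock: 16.9
ee_pos: [0.5692, -0.1682, 0.0925]
tool_rot: [-0.706, 0.708, -0.0, -0.001]
wrist_force: [-0.2, 0.2, 0.4]
finger_gap: 0.0644
```

Run:
```python
from h import *
t=cams.camera("top");s=cams.camera("scene")
st=status.state();print(st["clock"],st["ee_pos"],st["tool_rot"],st["wrist_force"],st["finger_gap"])
crop(s,220,150,410,290,4,"s8.png")
crop(t,250,185,450,325,4,"t8.png")
for c in("red","green","blue","yellow"):
    a=blobs(t,c,box=(262,180,470,330));b=blobs(s,c,box=(200,160,400,260))
    print(c,[(x[0],x[1],ray("top",x[0],.041).round(4)[0]) for x in a],[(x[0],x[1],ray("scene",x[0],.035).round(4)[0]) for x in b])
```

```text
17.0 [ 0.56992252 -0.16382731  0.09288443] [ 7.08254825e-01 -7.05956567e-01 -6.40608082e-04  1.31051727e-04] [ 0.53183565  0.63913644 -0.10154694] 0.0640289386897191
red [([307.3, 215.1], 83, array([0.683 , 0.0194, 0.041 ])), ([279.4, 284.4], 214, array([0.4897, 0.1027, 0.041 ]))] [([368.3, 250.9], 213, array([0.4855, 0.0988, 0.035 ]))]
green [([267.7, 304.8], 44, array([0.4338, 0.1367, 0.041 ]))] [([276.0, 220.9], 154, array([ 0.5702, -0.1637,  0.035 ])), ([393.5, 241.7], 15, array([0.4107, 0.1255, 0.035 ]))]
blue [] [([233.4, 198.1], 105, array([ 0.5862, -0.3297,  0.035 ]))]
yellow [([280.5, 205.3], 26, array([0.713 , 0.0945, 0.041 ])), ([281.8, 241.8], 70, array([0.6093, 0.0932, 0.041 ])), ([295.0, 266.0], 54, array([0.5401, 0.0577, 0.041 ])), ([425.8, 280.6], 18, array([ 0.4892, -0.3075,  0.041 ])), ([430.9, 285.8], 29, array([ 0.4743, -0.3211,  0.041 ])), ([272.5, 310.5], 17, array([0.4176, 0.1236, 0.041 ]))] [([257.8, 186.7], 30, array([ 0.4985, -0.3202,  0.035 ]))]
```

View pics/s8.png

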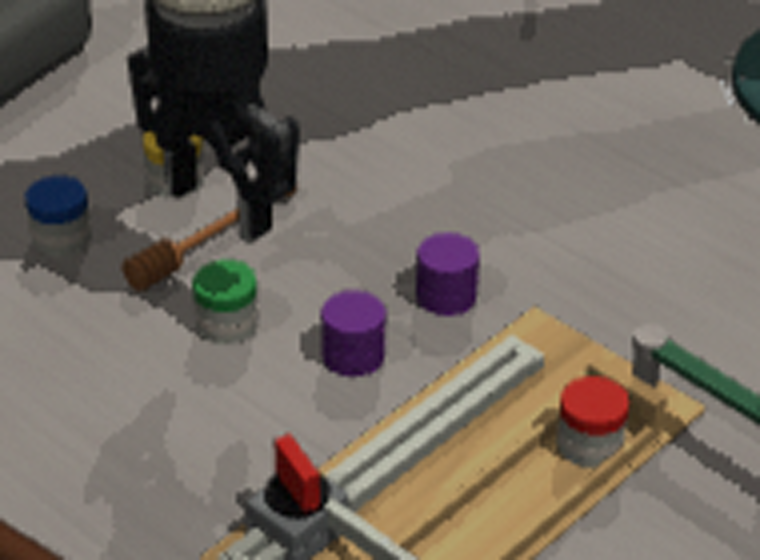

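Emit:
apply_moves(
  dr=[
    [0, 0, 0],
    [0, 0, 0],
    [0, 0, 0],
    [0, 0, 0],
    [0, 0, 0],
    [0, 0, 0],
    [0, 0, 0],
    [0, 0, 0],
    [0, 0, 0],
    [0, 0, 0],
  ],
  translation=[
    [0, 0, -0.03],
    [0, 0, -0.06],
    [0, 0, -0.076],
    [0, 0, -0.076],
    [0, 0, -0.076],
    [0, 0, -0.076],
    [0, 0, -0.076],
    [0, 0, -0.076],
    [0, 0, -0.076],
    [0, 0, -0.076],
  ],
  jaw=[75, 75, 75, 75, 75, 35, 35, 35, 35, 35],
)

```text
clock: 18.0
ee_pos: [0.5716, -0.1645, 0.019]
tool_rot: [0.708, -0.706, 0.001, -0.001]
wrist_force: [-0.7, 0.8, 7.1]
finger_gap: 0.0426
```

Run:
```python
from h import *
st=status.state();print(st["clock"],st["ee_pos"],st["tool_rot"],st["wrist_force"],st["finger_gap"])
```

```text
18.0 [ 0.57157408 -0.16445247  0.01898818] [ 0.70846388 -0.70574569  0.00100281 -0.00097057] [-0.66343099  0.84489905  7.11123255] 0.042573923592337165
```

Emit:
apply_moves(
  dr=[
    [0, 0, 0],
    [0, 0, 0],
    [0, 0, 0],
    [0, 0, 0],
    [0, 0, 0],
    [0, 0, 0],
    [0, 0, 0],
    [0, 0, 0],
    [0, 0, 0],
    [0, 0, 0],
    [0, 0, 0],
    [0, 0, 0],
  ],
  translation=[
    [0, 0, 0.03],
    [0, 0, 0.06],
    [0, 0, 0.08],
    [-0.01, 0.04, 0.08],
    [-0.02, 0.08, 0.08],
    [-0.03, 0.12, 0.08],
    [-0.035, 0.16, 0.08],
    [-0.035, 0.2, 0.08],
    [-0.035, 0.24, 0.08],
    [-0.035, 0.2675, 0.07],
    [-0.035, 0.2675, 0.05],
    [-0.035, 0.2675, 0.05],
  ],
  jaw=[35, 35, 35, 35, 35, 35, 35, 35, 35, 35, 35, 35],
)

```text
clock: 19.2
ee_pos: [0.5338, 0.1043, 0.0659]
tool_rot: [0.709, -0.705, -0.001, 0.001]
wrist_force: [-0.0, -0.4, -1.9]
finger_gap: 0.0426
```

Emit:
apply_moves(
  dr=[
    [0, 0, 0],
    [0, 0, 0],
    [0, 0, 0],
    [0, 0, 0],
    [0, 0, 0],
    [0, 0, 0],
  ],
  translation=[
    [0, 0, -0.01],
    [0, 0, -0.02],
    [0, 0, -0.026],
    [0, 0, -0.032],
    [0, 0, -0.034],
    [0, 0, -0.034],
  ],
  jaw=[35, 35, 35, 35, 35, 35],
)

```text
clock: 19.8
ee_pos: [0.5353, 0.1029, 0.033]
tool_rot: [0.708, -0.706, -0.0, 0.0]
wrist_force: [-0.7, 0.2, -1.7]
finger_gap: 0.0426
```

Run:
```python
from h import *
st=status.state();print(st["clock"],st["ee_pos"],st["tool_rot"],st["wrist_force"],st["finger_gap"])
```

```text
19.8 [0.53527164 0.10292809 0.03302045] [ 7.08254771e-01 -7.05956881e-01 -7.98663689e-05  2.35607809e-04] [-0.66799851  0.23831725 -1.73111091] 0.04256096117670641
```

Emit:
apply_moves(
  dr=[
    [0, 0, 0],
    [0, 0, 0],
    [0, 0, 0],
    [0, 0, 0],
  ],
  translation=[
    [0, 0, -0.004],
    [0, 0, -0.0085],
    [0, 0, -0.0085],
    [0, 0, -0.0085],
  ],
  jaw=[35, 35, 35, 35],
)

```text
clock: 20.2
ee_pos: [0.5356, 0.1033, 0.025]
tool_rot: [0.708, -0.706, 0.0, -0.0]
wrist_force: [-0.8, 0.7, 2.7]
finger_gap: 0.0428
```

Emit:
apply_moves(
  dr=[
    [0, 0, 0],
    [0, 0, 0],
    [0, 0, 0],
    [0, 0, 0],
    [0, 0, 0],
    [0, 0, 0],
    [0, 0, 0],
    [0, 0, 0],
    [0, 0, 0],
    [0, 0, 0],
    [0, 0, 0],
    [0, 0, 0],
  ],
  translation=[
    [0, 0, 0],
    [0, 0, 0],
    [0, 0, 0.02],
    [0, 0, 0.05],
    [0, -0.04, 0.08],
    [-0.005, -0.08, 0.08],
    [-0.01, -0.12, 0.08],
    [-0.015, -0.165, 0.08],
    [-0.02, -0.21, 0.08],
    [-0.025, -0.25, 0.08],
    [-0.03, -0.29, 0.08],
    [-0.03, -0.31, 0.08],
  ],
  jaw=[62, 62, 62, 70, 75, 75, 75, 75, 75, 75, 75, 75],
)

```text
clock: 21.4
ee_pos: [0.5039, -0.2111, 0.1051]
tool_rot: [-0.707, 0.708, -0.001, -0.001]
wrist_force: [0.8, 0.2, -0.4]
finger_gap: 0.064
```

Run:
```python
from h import *
t=cams.camera("top");s=cams.camera("scene")
st=status.state();print(st["clock"],st["ee_pos"],st["tool_rot"],st["wrist_force"],st["finger_gap"])
crop(s,220,150,410,290,4,"s9.png")
crop(t,250,185,450,325,4,"t9.png")
for c in("red","green","blue","yellow"):
    a=blobs(t,c,box=(262,180,470,330));b=blobs(s,c,box=(200,160,400,260))
    print(c,[(x[0],x[1],ray("top",x[0],.041).round(4)[0]) for x in a if x[1]>100],[(x[0],x[1],ray("scene",x[0],.035).round(4)[0]) for x in b if x[1]>60])
```

```text
21.5 [ 0.50447574 -0.21085705  0.10507451] [-7.06295259e-01  7.07916456e-01 -9.57378330e-04 -6.17604697e-04] [ 0.30683293  0.83110672 -0.44617249] 0.06408589603762
red [([280.1, 284.6], 218, array([0.4891, 0.1008, 0.041 ]))] [([368.5, 250.0], 193, array([0.4824, 0.0971, 0.035 ]))]
green [([278.8, 268.6], 186, array([0.534 , 0.1034, 0.041 ]))] [([357.7, 256.4], 100, array([0.5207, 0.0918, 0.035 ]))]
blue [([429.6, 245.0], 197, array([ 0.5888, -0.3223,  0.041 ]))] [([233.9, 199.3], 144, array([ 0.5889, -0.3241,  0.035 ]))]
yellow [] [([262.6, 185.3], 142, array([ 0.4836, -0.315 ,  0.035 ]))]
```

View pics/s9.png

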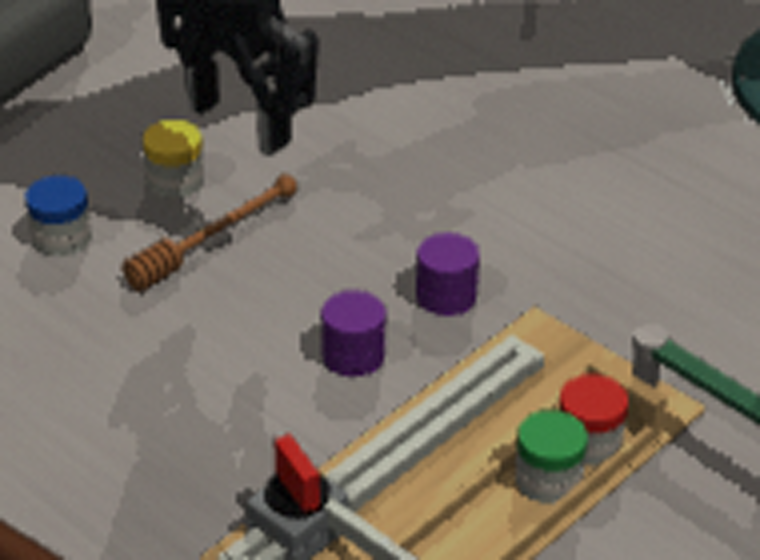

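View pics/t9.png

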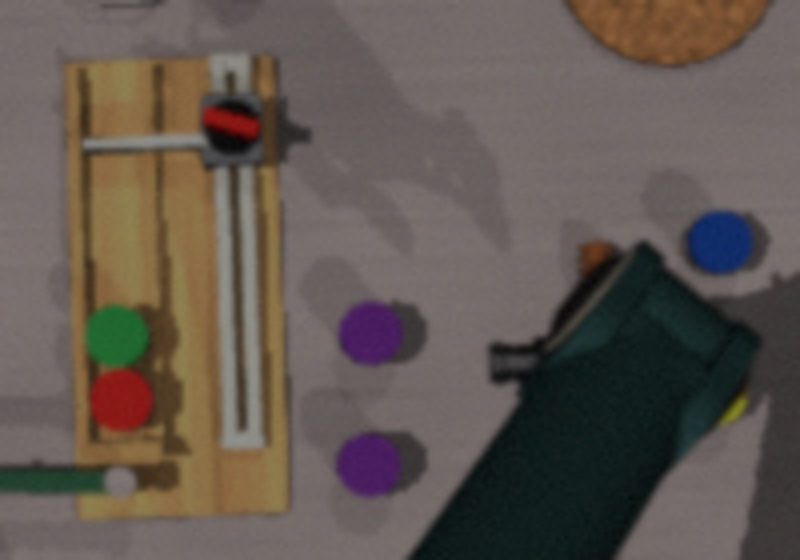

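Emit:
apply_moves(
  dr=[
    [0, 0, 0],
    [0, 0, 0],
    [0, 0, 0],
    [0, 0, 0],
    [0, 0, 0],
    [0, 0, 0],
  ],
  translation=[
    [-0.008, -0.04, 0],
    [-0.016, -0.08, 0],
    [-0.0225, -0.107, 0],
    [-0.0225, -0.107, -0.03],
    [-0.0225, -0.107, -0.04],
    [-0.0225, -0.107, -0.04],
  ],
  jaw=[75, 75, 75, 75, 75, 75],
)

```text
clock: 22.1
ee_pos: [0.4822, -0.3113, 0.063]
tool_rot: [0.709, -0.705, -0.002, 0.0]
wrist_force: [-0.2, -0.3, -0.2]
finger_gap: 0.0641
```

Run:
```python
from h import *
s=cams.camera("scene")
st=status.state();print(st["clock"],st["ee_pos"],st["tool_rot"],st["wrist_force"],st["finger_gap"])
crop(s,180,120,330,232,5,"s10.png")
```

```text
22.15 [ 0.48293849 -0.31194071  0.06411586] [ 7.09152343e-01 -7.05054277e-01 -1.18943242e-03  7.19927722e-05] [ 0.13406063 -0.20800291  1.30926524] 0.06415158303378404
```

View pics/s10.png

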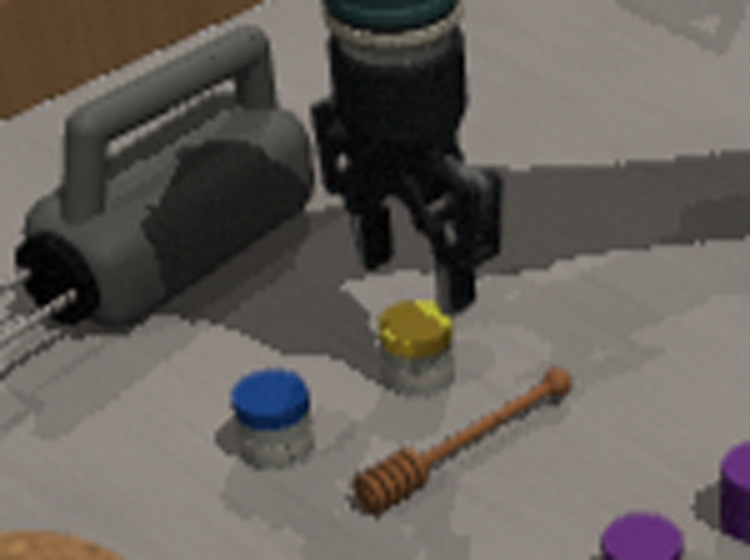

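Aligned over the yellow tin (crop 415,340). Descend and grip.

Emit:
apply_moves(
  dr=[
    [0, 0, 0],
    [0, 0, 0],
    [0, 0, 0],
    [0, 0, 0],
    [0, 0, 0],
    [0, 0, 0],
    [0, 0, 0],
    [0, 0, 0],
    [0, 0, 0],
  ],
  translation=[
    [0, 0, 0],
    [0, -0.001, -0.03],
    [0, -0.001, -0.048],
    [0, -0.001, -0.048],
    [0, -0.001, -0.048],
    [0, -0.001, -0.048],
    [0, -0.001, -0.048],
    [0, -0.001, -0.048],
    [0, -0.001, -0.048],
  ],
  jaw=[75, 75, 75, 75, 35, 35, 35, 35, 35],
)

```text
clock: 23.05
ee_pos: [0.4835, -0.3152, 0.0178]
tool_rot: [0.708, -0.706, 0.001, -0.0]
wrist_force: [0.2, -0.6, 6.8]
finger_gap: 0.043
```

Run:
```python
from h import *
st=status.state();print(st["clock"],st["ee_pos"],st["tool_rot"],st["wrist_force"],st["finger_gap"])
```

```text
23.05 [ 0.48345733 -0.31521228  0.01775141] [ 7.08403107e-01 -7.05807597e-01  7.60378804e-04 -3.10233354e-04] [ 0.15679109 -0.57596287  6.75067971] 0.042961836676555065
```

Emit:
apply_moves(
  dr=[
    [0, 0, 0],
    [0, 0, 0],
    [0, 0, 0],
    [0, 0, 0],
    [0, 0, 0],
    [0, 0, 0],
    [0, 0, 0],
    [0, 0, 0],
    [0, 0, 0],
    [0, 0, 0],
    [0, 0, 0],
    [0, 0, 0],
  ],
  translation=[
    [0, 0, 0.03],
    [0, 0, 0.06],
    [0.01, 0.02, 0.08],
    [0.02, 0.06, 0.08],
    [0.03, 0.1, 0.08],
    [0.04, 0.145, 0.08],
    [0.05, 0.19, 0.08],
    [0.06, 0.235, 0.08],
    [0.07, 0.28, 0.08],
    [0.08, 0.325, 0.08],
    [0.09, 0.37, 0.08],
    [0.099, 0.4, 0.08],
  ],
  jaw=[35, 35, 35, 35, 35, 35, 35, 35, 35, 35, 35, 35],
)

```text
clock: 24.25
ee_pos: [0.5816, 0.0897, 0.0965]
tool_rot: [0.71, -0.704, -0.001, -0.0]
wrist_force: [0.3, -0.5, -0.7]
finger_gap: 0.0428
```

Emit:
apply_moves(
  dr=[
    [0, 0, 0],
    [0, 0, 0],
    [0, 0, 0],
    [0, 0, 0],
    [0, 0, 0],
    [0, 0, 0],
    [0, 0, 0],
    [0, 0, 0],
  ],
  translation=[
    [0, 0.0185, 0],
    [0, 0.0185, 0],
    [0, 0.0185, -0.02],
    [0, 0.0185, -0.04],
    [0, 0.0185, -0.055],
    [0, 0.0185, -0.06],
    [0, 0.0185, -0.064],
    [0, 0.0185, -0.064],
  ],
  jaw=[35, 35, 35, 35, 35, 35, 35, 35],
)

```text
clock: 25.05
ee_pos: [0.5819, 0.1032, 0.0328]
tool_rot: [0.708, -0.706, 0.0, 0.0]
wrist_force: [0.1, -0.2, -0.7]
finger_gap: 0.0429
```

Run:
```python
from h import *
st=status.state();print(st["clock"],st["ee_pos"],st["tool_rot"],st["wrist_force"],st["finger_gap"])
```

```text
25.05 [0.58194071 0.10319981 0.03280791] [ 7.08194135e-01 -7.06017743e-01  6.21638456e-05  1.01332513e-04] [ 0.14649627 -0.16312719 -0.66140536] 0.04288939730772208
```

Emit:
apply_moves(
  dr=[
    [0, 0, 0],
    [0, 0, 0],
    [0, 0, 0],
    [0, 0, 0],
  ],
  translation=[
    [0, 0, -0.004],
    [0, 0, -0.009],
    [0, 0, -0.0095],
    [0, 0, -0.0095],
  ],
  jaw=[35, 35, 35, 35],
)

```text
clock: 25.45
ee_pos: [0.5825, 0.1039, 0.0238]
tool_rot: [0.708, -0.706, 0.0, -0.001]
wrist_force: [0.3, -0.1, 3.0]
finger_gap: 0.0431
```

Emit:
apply_moves(
  dr=[
    [0, 0, 0],
    [0, 0, 0],
    [0, 0, 0],
    [0, 0, 0],
    [0, 0, 0],
    [0, 0, 0],
    [0, 0, 0],
    [0, 0, 0],
    [0, 0, 0],
    [0, 0, 0],
    [0, 0, 0],
    [0, 0, 0],
  ],
  translation=[
    [0, 0, 0],
    [0, 0, 0],
    [0, 0, 0.02],
    [0, 0, 0.05],
    [0, -0.04, 0.08],
    [0, -0.08, 0.08],
    [0, -0.12, 0.08],
    [0, -0.165, 0.08],
    [0, -0.21, 0.08],
    [0, -0.25, 0.08],
    [0, -0.29, 0.08],
    [0, -0.31, 0.08],
  ],
  jaw=[62, 62, 62, 70, 75, 75, 75, 75, 75, 75, 75, 75],
)

```text
clock: 26.65
ee_pos: [0.5808, -0.2111, 0.1036]
tool_rot: [-0.707, 0.707, -0.001, -0.001]
wrist_force: [0.4, 0.0, -0.7]
finger_gap: 0.0643
```

Run:
```python
from h import *
t=cams.camera("top");s=cams.camera("scene")
st=status.state();print(st["clock"],st["ee_pos"],st["tool_rot"],st["wrist_force"],st["finger_gap"])
crop(s,210,150,400,290,4,"s11.png")
crop(t,250,185,450,325,4,"t11.png")
for c in("red","green","blue","yellow"):
    a=blobs(t,c,box=(262,180,470,330));b=blobs(s,c,box=(200,160,400,260))
    print(c,[(x[0],x[1],ray("top",x[0],.041).round(4)[0]) for x in a if x[1]>100],[(x[0],x[1],ray("scene",x[0],.035).round(4)[0]) for x in b if x[1]>60])
```

```text
26.75 [ 0.58067034 -0.21107026  0.10353433] [-0.70617791  0.70803327 -0.00093253 -0.00088811] [-0.08148801 -0.16320281  0.65482775] 0.06391952175335658
red [([280.0, 284.6], 217, array([0.4891, 0.101 , 0.041 ]))] [([368.5, 250.0], 192, array([0.4824, 0.0971, 0.035 ]))]
green [([278.9, 268.5], 190, array([0.5343, 0.1031, 0.041 ]))] [([357.6, 256.4], 101, array([0.5208, 0.0916, 0.035 ]))]
blue [] [([233.4, 198.1], 103, array([ 0.5862, -0.3297,  0.035 ]))]
yellow [([278.6, 250.0], 277, array([0.5864, 0.1028, 0.041 ]))] []
```

View pics/s11.png

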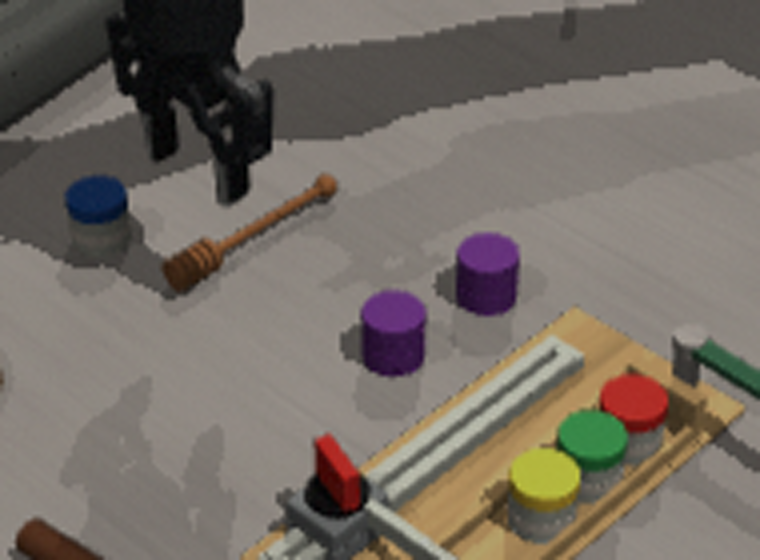

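Emit:
apply_moves(
  dr=[
    [0, 0, 0],
    [0, 0, 0],
    [0, 0, 0],
    [0, 0, 0],
    [0, 0, 0],
    [0, 0, 0],
  ],
  translation=[
    [0.003, -0.04, 0],
    [0.006, -0.08, 0],
    [0.0065, -0.117, 0],
    [0.0065, -0.117, -0.03],
    [0.0065, -0.117, -0.04],
    [0.0065, -0.117, -0.04],
  ],
  jaw=[75, 75, 75, 75, 75, 75],
)

```text
clock: 27.35
ee_pos: [0.5875, -0.3201, 0.0608]
tool_rot: [0.709, -0.705, -0.003, 0.0]
wrist_force: [-0.3, 0.1, -0.1]
finger_gap: 0.0643
```

Run:
```python
from h import *
s=cams.camera("scene")
st=status.state();print(st["clock"],st["ee_pos"],st["tool_rot"],st["wrist_force"],st["finger_gap"])
crop(s,160,120,310,232,5,"s12.png")
print(blobs(s,"blue",vmin=40,box=(200,160,300,240)))
```

```text
27.4 [ 0.5884729  -0.32071034  0.06230758] [ 7.09275478e-01 -7.04929941e-01 -1.43908964e-03 -6.52304225e-05] [0.17804217 1.2095666  0.6257606 ] 0.06410779559836978
[([233.4, 199.9], 134, [227, 194, 15, 12])]
```

View pics/s12.png

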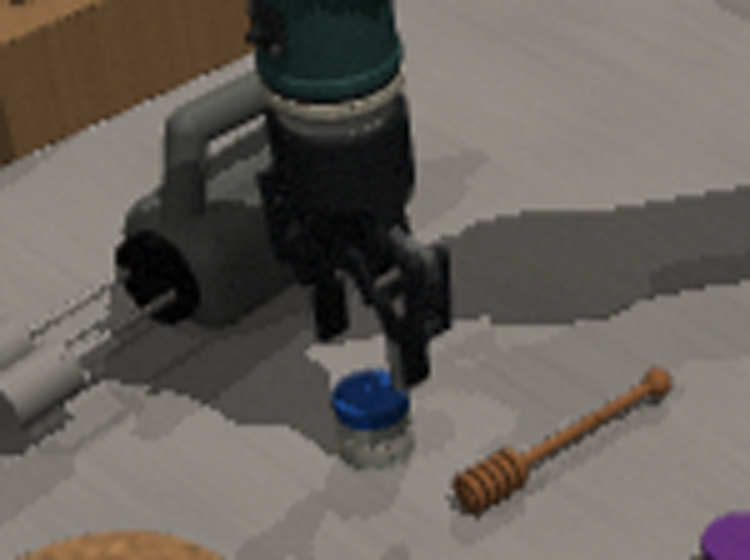

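Emit:
apply_moves(
  dr=[
    [0, 0, 0],
    [0, 0, 0],
    [0, 0, 0],
    [0, 0, 0],
    [0, 0, 0],
    [0, 0, 0],
    [0, 0, 0],
    [0, 0, 0],
    [0, 0, 0],
  ],
  translation=[
    [0, 0, 0],
    [0, 0, -0.03],
    [0, 0, -0.046],
    [0, 0, -0.046],
    [0, 0, -0.046],
    [0, 0, -0.046],
    [0, 0, -0.046],
    [0, 0, -0.046],
    [0, 0, -0.046],
  ],
  jaw=[75, 75, 75, 75, 35, 35, 35, 35, 35],
)

```text
clock: 28.3
ee_pos: [0.5891, -0.3238, 0.0185]
tool_rot: [0.708, -0.706, 0.001, -0.0]
wrist_force: [0.2, 0.1, 5.2]
finger_gap: 0.0427
```

Run:
```python
from h import *
st=status.state();print(st["clock"],st["ee_pos"],st["tool_rot"],st["wrist_force"],st["finger_gap"])
```

```text
28.3 [ 0.58910283 -0.32378598  0.0185274 ] [ 7.08406655e-01 -7.05803821e-01  9.14473122e-04 -3.76571160e-04] [0.17299588 0.06006362 5.22290052] 0.042746990167745684
```

Emit:
apply_moves(
  dr=[
    [0, 0, 0],
    [0, 0, 0],
    [0, 0, 0],
    [0, 0, 0],
    [0, 0, 0],
    [0, 0, 0],
    [0, 0, 0],
    [0, 0, 0],
    [0, 0, 0],
    [0, 0, 0],
    [0, 0, 0],
    [0, 0, 0],
  ],
  translation=[
    [0, 0, 0.03],
    [0, 0, 0.06],
    [0.01, 0.02, 0.08],
    [0.02, 0.06, 0.08],
    [0.03, 0.1, 0.08],
    [0.041, 0.145, 0.08],
    [0.041, 0.19, 0.08],
    [0.041, 0.235, 0.08],
    [0.041, 0.28, 0.08],
    [0.041, 0.325, 0.08],
    [0.041, 0.37, 0.08],
    [0.041, 0.4, 0.08],
  ],
  jaw=[35, 35, 35, 35, 35, 35, 35, 35, 35, 35, 35, 35],
)

```text
clock: 29.5
ee_pos: [0.6285, 0.0814, 0.0968]
tool_rot: [0.71, -0.704, -0.001, -0.0]
wrist_force: [-0.4, -0.4, -1.7]
finger_gap: 0.0425
```

Emit:
apply_moves(
  dr=[
    [0, 0, 0],
    [0, 0, 0],
    [0, 0, 0],
    [0, 0, 0],
    [0, 0, 0],
    [0, 0, 0],
    [0, 0, 0],
    [0, 0, 0],
  ],
  translation=[
    [0, 0.0275, 0],
    [0, 0.0275, 0],
    [0, 0.0275, -0.02],
    [0, 0.0275, -0.04],
    [0, 0.0275, -0.055],
    [0, 0.0275, -0.06],
    [0, 0.0275, -0.064],
    [0, 0.0275, -0.064],
  ],
  jaw=[35, 35, 35, 35, 35, 35, 35, 35],
)

```text
clock: 30.3
ee_pos: [0.6295, 0.1038, 0.0333]
tool_rot: [0.708, -0.706, 0.0, 0.0]
wrist_force: [0.1, -0.5, -0.3]
finger_gap: 0.0429
```

Run:
```python
from h import *
st=status.state();print(st["clock"],st["ee_pos"],st["tool_rot"],st["wrist_force"],st["finger_gap"])
```

```text
30.3 [0.62946623 0.10381641 0.03327432] [ 7.08258052e-01 -7.05953626e-01  5.37485107e-05  8.57151253e-05] [ 0.06692446 -0.48529905 -0.27416269] 0.04293521668597238
```

Emit:
apply_moves(
  dr=[
    [0, 0, 0],
    [0, 0, 0],
    [0, 0, 0],
    [0, 0, 0],
  ],
  translation=[
    [0, 0, -0.004],
    [0, 0, -0.009],
    [0, 0, -0.0095],
    [0, 0, -0.0095],
  ],
  jaw=[35, 35, 35, 35],
)

```text
clock: 30.7
ee_pos: [0.6301, 0.1044, 0.0245]
tool_rot: [0.708, -0.706, 0.0, -0.001]
wrist_force: [0.1, 0.8, 2.2]
finger_gap: 0.0425
```

Emit:
apply_moves(
  dr=[
    [0, 0, 0],
    [0, 0, 0],
    [0, 0, 0],
    [0, 0, 0],
    [0, 0, 0.14],
    [0, 0, 0.28],
    [0, 0, 0.42],
    [0, 0, 0.56],
    [0, 0, 0.7],
    [0, 0, 0.84],
  ],
  translation=[
    [0, 0, 0],
    [0, 0, 0],
    [0, 0, 0.02],
    [0, 0, 0.06],
    [0, -0.02, 0.1],
    [0.01, -0.04, 0.1],
    [0.01, -0.06, 0.1],
    [0.01, -0.1, 0.1],
    [0.01, -0.12, 0.1],
    [0.01, -0.14, 0.1],
  ],
  jaw=[62, 62, 62, 62, 62, 62, 62, 62, 62, 62],
)

```text
clock: 31.7
ee_pos: [0.639, -0.0376, 0.1237]
tool_rot: [0.935, -0.354, -0.0, 0.0]
wrist_force: [0.0, 0.4, 1.1]
finger_gap: 0.0529
```

Run:
```python
from h import *
t=cams.camera("top");s=cams.camera("scene")
st=status.state();print(st["clock"],st["ee_pos"],st["tool_rot"],st["wrist_force"],st["finger_gap"])
crop(s,250,180,440,320,4,"s13.png")
crop(t,250,185,450,325,4,"t13.png")
for c in("red","green","blue","yellow"):
    a=blobs(t,c,box=(262,180,470,330));b=blobs(s,c,box=(200,160,400,300))
    print(c,[(x[0],x[1],ray("top",x[0],.047).round(4)[0]) for x in a if x[1]>50],[(x[0],x[1],ray("scene",x[0],.041).round(4)[0]) for x in b if x[1]>60])
```

```text
31.8 [ 0.63896563 -0.04016918  0.12406056] [ 9.33678677e-01 -3.58111020e-01  4.19596437e-04  6.70340076e-04] [ 0.16136672  0.55660266 -0.36176004] 0.05282931764297277
red [([280.0, 284.6], 221, array([0.4891, 0.1007, 0.047 ]))] [([368.5, 250.0], 192, array([0.4877, 0.1006, 0.041 ])), ([294.0, 267.8], 131, array([0.6678, 0.0058, 0.041 ]))]
green [([278.8, 268.4], 188, array([0.5344, 0.103 , 0.047 ]))] [([358.0, 259.5], 197, array([0.5338, 0.1031, 0.041 ]))]
blue [([277.7, 234.7], 183, array([0.6291, 0.104 , 0.047 ]))] [([333.4, 279.7], 218, array([0.6296, 0.104 , 0.041 ]))]
yellow [([278.1, 251.8], 234, array([0.5809, 0.1039, 0.047 ]))] [([345.7, 269.3], 228, array([0.582 , 0.1029, 0.041 ]))]
```

View pics/s13.png

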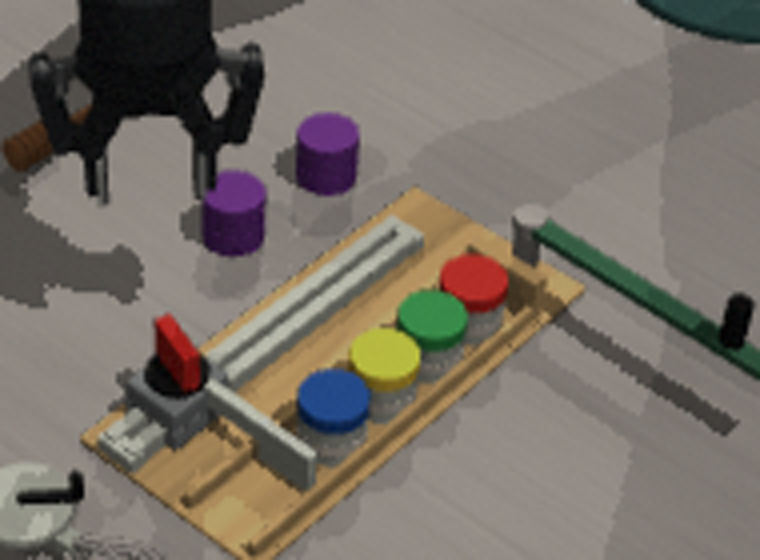

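View pics/t13.png

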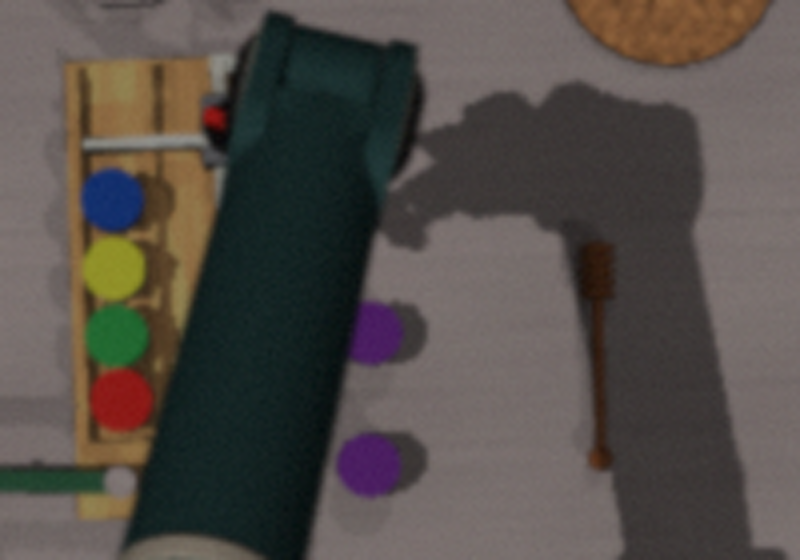

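Emit:
apply_moves(
  dr=[
    [0, 0, 0.14],
    [0, 0, 0.28],
    [0, 0, 0.42],
    [0, 0, 0.42],
    [0, 0, 0.42],
  ],
  translation=[
    [0.02, 0.02, 0],
    [0.035, 0.04, 0],
    [0.0415, 0.055, 0],
    [0.0415, 0.055, -0.025],
    [0.0415, 0.055, -0.025],
  ],
  jaw=[50, 50, 50, 50, 50],
)

```text
clock: 32.3
ee_pos: [0.6784, 0.0218, 0.0955]
tool_rot: [0.988, -0.153, -0.003, 0.0]
wrist_force: [-0.6, -0.2, -0.6]
finger_gap: 0.0427
```

Run:
```python
from h import *
t=cams.camera("top");s=cams.camera("scene")
st=status.state();print(st["clock"],st["ee_pos"],st["tool_rot"],st["wrist_force"],st["finger_gap"])
crop(s,230,180,380,292,5,"s14.png")
```

```text
32.4 [0.68012815 0.01989569 0.09822973] [ 9.88118884e-01 -1.53688418e-01 -9.14703628e-04  3.23992881e-04] [-0.22374629 -1.19500007  0.19431748] 0.04246691488128169
```

View pics/s14.png

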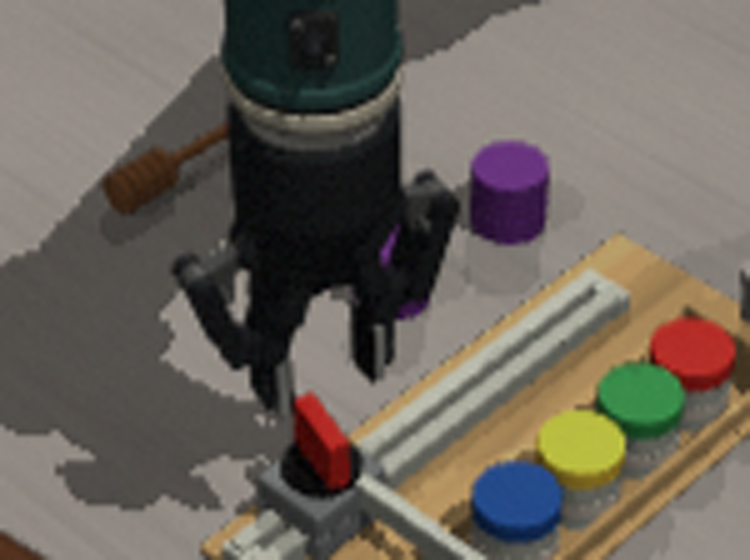

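Emit:
apply_moves(
  dr=[
    [0, 0, 0],
    [0, 0, 0],
    [0, 0, 0],
    [0, 0, 0],
    [0, 0, 0],
    [0, 0, 0],
    [0, 0, 0],
    [0, 0, 0],
  ],
  translation=[
    [0, 0, -0.02],
    [0, 0, -0.04],
    [0, 0, -0.046],
    [0, 0, -0.046],
    [0, 0, -0.046],
    [0, 0, -0.046],
    [0, 0, -0.046],
    [0, 0, -0.046],
  ],
  jaw=[50, 50, 50, 50, 3, 3, 3, 3],
  squeeze=60,
)

```text
clock: 33.2
ee_pos: [0.6817, 0.0194, 0.0543]
tool_rot: [0.988, -0.153, 0.001, -0.0]
wrist_force: [-2.2, 1.4, 5.7]
finger_gap: 0.0109
```

Run:
```python
from h import *
st=status.state();print(st["clock"],st["ee_pos"],st["tool_rot"],st["wrist_force"],st["wrist_torque"],st["finger_gap"])
```

```text
33.2 [0.6816706  0.01939425 0.05427899] [ 9.88237910e-01 -1.52920965e-01  9.35955896e-04 -3.68031933e-04] [-2.19633059  1.40381926  5.70886269] [0.10543997 0.30063662 0.01320367] 0.010850304085280331
```

Emit:
apply_moves(
  dr=[
    [0, 0, 0],
    [0, 0, 0],
    [0, 0, 0],
    [0, 0, 0],
    [0, 0, 0],
    [0, 0, 0],
    [0, 0, 0],
    [0, 0, 0],
  ],
  translation=[
    [-0.005, 0, 0],
    [-0.01, 0, 0],
    [-0.015, 0, 0],
    [-0.019, 0, 0],
    [-0.022, 0, 0],
    [-0.025, 0, 0],
    [-0.028, 0, 0],
    [-0.028, 0, 0],
  ],
  jaw=[3, 3, 3, 3, 3, 3, 3, 3],
)

```text
clock: 34.0
ee_pos: [0.6543, 0.0192, 0.0543]
tool_rot: [0.988, -0.153, 0.002, -0.0]
wrist_force: [1.7, -0.2, 7.0]
finger_gap: 0.0106
```

Run:
```python
from h import *
st=status.state();print(st["clock"],st["ee_pos"],st["tool_rot"],st["wrist_force"],st["wrist_torque"],st["finger_gap"])
```

```text
34.0 [0.6542669  0.01921108 0.05425129] [ 9.88232178e-01 -1.52948372e-01  1.95307143e-03 -3.79898001e-04] [ 1.66587436 -0.15908892  6.96748294] [ 0.04580458 -0.42842328  0.04843594] 0.01062577164713421
```

Emit:
apply_moves(
  dr=[
    [0, 0, 0],
    [0, 0, 0],
    [0, 0, 0],
  ],
  translation=[
    [-0.0015, 0, 0],
    [-0.003, 0, 0],
    [-0.003, 0, 0],
  ],
  jaw=[3, 3, 3],
)

```text
clock: 34.3
ee_pos: [0.6517, 0.0192, 0.0543]
tool_rot: [0.988, -0.153, 0.002, -0.0]
wrist_force: [3.0, 1.0, 5.4]
finger_gap: 0.0109
```

Emit:
apply_moves(
  dr=[
    [0, 0, 0],
    [0, 0, 0],
  ],
  translation=[
    [-0.0015, 0, 0],
    [-0.0015, 0, 0],
  ],
  jaw=[3, 3],
)

```text
clock: 34.5
ee_pos: [0.6503, 0.0192, 0.0542]
tool_rot: [0.988, -0.153, 0.002, -0.0]
wrist_force: [3.7, -0.1, 5.9]
finger_gap: 0.0108
```

Emit:
apply_moves(
  dr=[
    [0, 0, 0],
    [0, 0, 0],
  ],
  translation=[
    [-0.0015, 0, 0],
    [-0.0015, 0, 0],
  ],
  jaw=[3, 3],
)

```text
clock: 34.7
ee_pos: [0.649, 0.0192, 0.0543]
tool_rot: [0.988, -0.153, 0.003, -0.0]
wrist_force: [4.4, 1.0, 5.2]
finger_gap: 0.011
```

Emit:
apply_moves(
  dr=[
    [0, 0, 0],
    [0, 0, 0],
  ],
  translation=[
    [-0.0015, 0, 0],
    [-0.0015, 0, 0],
  ],
  jaw=[3, 3],
)

```text
clock: 34.9
ee_pos: [0.6488, 0.0192, 0.0543]
tool_rot: [0.988, -0.153, 0.004, -0.001]
wrist_force: [8.4, 0.3, 1.9]
finger_gap: 0.0107
```

Run:
```python
from h import *
s=cams.camera("scene")
st=status.state();print(st["clock"],st["ee_pos"],st["wrist_force"])
crop(s,250,180,440,320,4,"s15.png")
```

```text
34.95 [0.64884979 0.01918617 0.05432253] [8.83158428 0.04832968 1.92871431]
```

View pics/s15.png

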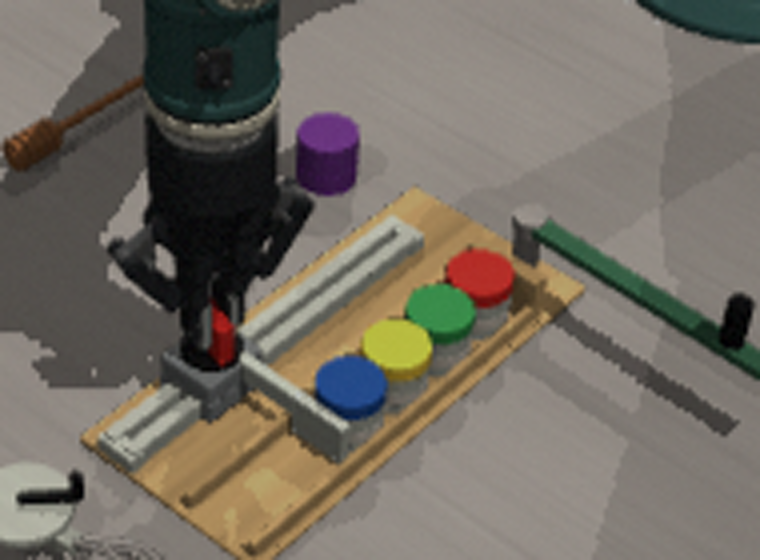

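Emit:
apply_moves(
  dr=[
    [0, 0, -0.12],
    [0, 0, -0.24],
    [0, 0, -0.36],
    [0, 0, -0.48],
    [0, 0, -0.6],
    [0, 0, -0.72],
    [0, 0, -0.84],
    [0, 0, -0.96],
    [0, 0, -1.08],
    [0, 0, -1.2],
    [0, 0, -1.26],
    [0, 0, -1.26],
  ],
  translation=[
    [0, 0, 0],
    [0, 0, 0],
    [0, 0, 0],
    [0, 0, 0],
    [0, 0, 0],
    [0, 0, 0],
    [0, 0, 0],
    [0, 0, 0],
    [0, 0, 0],
    [0, 0, 0],
    [0, 0, 0],
    [0, 0, 0],
  ],
  jaw=[3, 3, 3, 3, 3, 3, 3, 3, 3, 3, 3, 3],
)

```text
clock: 36.15
ee_pos: [0.6494, 0.0184, 0.0543]
tool_rot: [0.708, -0.706, 0.004, -0.002]
wrist_force: [10.0, -2.0, 1.1]
finger_gap: 0.0109
```

Run:
```python
from h import *
st=status.state();q=st["tool_rot"];print(st["clock"],st["ee_pos"],2*np.arctan2(q[1],q[0]),st["wrist_force"],st["wrist_torque"],st["finger_gap"])
```

```text
36.15 [0.64942379 0.01838128 0.05433744] -1.5683770418362633 [ 9.95378018 -1.99393026  1.14376384] [-0.19957309 -1.99768052  0.02447931] 0.010891320586754039
```

Emit:
apply_moves(
  dr=[
    [0, 0, -0.05],
    [0, 0, -0.05],
    [0, 0, -0.05],
  ],
  translation=[
    [0, 0, 0],
    [0, 0, 0],
    [0, 0, 0],
  ],
  jaw=[3, 3, 3],
)

```text
clock: 36.45
ee_pos: [0.6494, 0.0184, 0.0544]
tool_rot: [-0.692, 0.722, -0.004, 0.002]
wrist_force: [10.6, -1.8, 1.9]
finger_gap: 0.0106
```

Run:
```python
from h import *
st=status.state();q=st["tool_rot"];print(st["clock"],st["ee_pos"],2*np.arctan2(q[1],q[0]),st["wrist_force"],st["wrist_torque"],st["finger_gap"])
```

```text
36.45 [0.64938895 0.01838542 0.05435498] 4.669505831739175 [10.60802153 -1.81372912  1.89185969] [-0.29992911 -2.03013289  1.05962548] 0.010575196808787579
```

Emit:
apply_moves(
  dr=[
    [0, 0, 0.045],
    [0, 0, 0.045],
    [0, 0, 0.045],
    [0, 0, 0.045],
    [0, 0, 0.045],
    [0, 0, 0.045],
    [0, 0, 0.17],
    [0, 0, 0.31],
    [0, 0, 0.45],
  ],
  translation=[
    [0.001, 0, 0],
    [0.001, 0, 0],
    [0.001, 0, 0],
    [0.001, 0, 0],
    [0.001, 0, 0.04],
    [0.001, 0, 0.08],
    [-0.03, 0, 0.12],
    [-0.06, 0.02, 0.13],
    [-0.09, 0.04, 0.13],
  ],
  jaw=[3, 50, 50, 50, 50, 50, 50, 50, 50],
  squeeze=30,
)

```text
clock: 37.35
ee_pos: [0.5549, 0.0589, 0.1845]
tool_rot: [0.835, -0.55, 0.001, -0.001]
wrist_force: [0.7, 1.2, 0.6]
finger_gap: 0.0428
```

Run:
```python
from h import *
t=cams.camera("top");s=cams.camera("scene")
st=status.state();q=st["tool_rot"];print(st["clock"],st["ee_pos"],2*np.arctan2(q[1],q[0]),st["wrist_force"])
crop(s,250,180,440,320,4,"s16.png")
crop(t,250,185,450,325,4,"t16.png")
for c in("red","green","blue","yellow"):
    a=blobs(t,c,box=(262,180,470,330));b=blobs(s,c,box=(200,160,400,300))
    print(c,[(x[0],x[1],ray("top",x[0],.047).round(4)[0]) for x in a if x[1]>50],[(x[0],x[1],ray("scene",x[0],.041).round(4)[0]) for x in b if x[1]>60])
```

```text
37.45 [0.5511745  0.06265706 0.18249353] -1.1607310878634194 [ 0.82872007  0.43527657 -0.39003339]
red [([307.4, 224.0], 54, array([0.657 , 0.0197, 0.047 ]))] [([370.0, 248.6], 190, array([0.4808, 0.1001, 0.041 ])), ([302.5, 261.1], 162, array([0.6362, 0.0047, 0.041 ]))]
green [] [([360.0, 257.7], 190, array([0.5252, 0.1026, 0.041 ]))]
blue [] [([337.5, 276.3], 214, array([0.6141, 0.1038, 0.041 ]))]
yellow [([280.6, 209.9], 66, array([0.699 , 0.0942, 0.047 ]))] [([349.0, 266.8], 218, array([0.5696, 0.1032, 0.041 ]))]
```

View pics/s16.png

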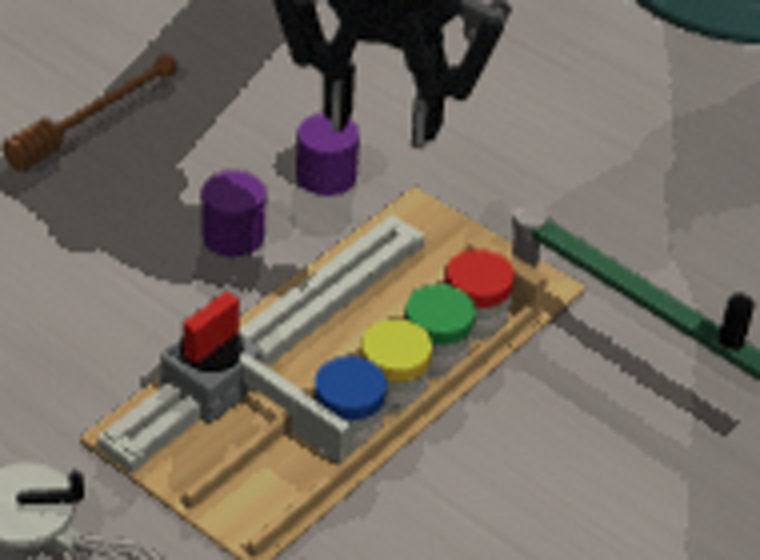

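View pics/t16.png

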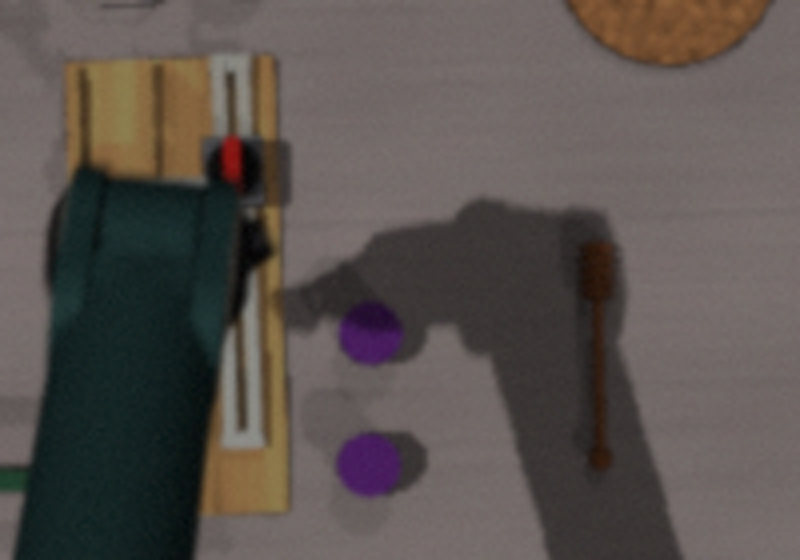

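Emit:
apply_moves(
  dr=[
    [0, 0, 0.14],
    [0, 0, 0.28],
    [0, 0, 0.42],
    [0, 0, 0.56],
    [0, 0, 0.7],
    [0, 0, 0.84],
    [0, 0, 0.98],
    [0, 0, 1.09],
    [0, 0, 1.09],
    [0, 0, 1.09],
  ],
  translation=[
    [-0.015, 0.025, 0],
    [-0.03, 0.05, 0],
    [-0.045, 0.075, 0],
    [-0.06, 0.1, 0],
    [-0.075, 0.125, 0],
    [-0.09, 0.15, 0],
    [-0.105, 0.175, 0],
    [-0.12, 0.203, -0.03],
    [-0.12, 0.203, -0.06],
    [-0.12, 0.203, -0.06],
  ],
  jaw=[50, 50, 50, 50, 50, 50, 50, 50, 50, 50],
)

```text
clock: 38.45
ee_pos: [0.4325, 0.2609, 0.1193]
tool_rot: [0.999, -0.038, -0.003, 0.003]
wrist_force: [-0.8, -0.6, -0.3]
finger_gap: 0.0427
```

Run:
```python
from h import *
t=cams.camera("top");s=cams.camera("scene")
st=status.state();q=st["tool_rot"];print(st["clock"],st["ee_pos"],2*np.arctan2(q[1],q[0]),st["wrist_force"])
crop(s,330,150,480,262,5,"s17.png")
p=proj("scene",[[.4383,.262,.1]]);print((p-[330,150])*5)
```

```text
38.55 [0.43565902 0.26112442 0.12261251] -0.0793822617296738 [0.21494174 0.05550522 0.401172  ]
[[528.00339055 521.61679836]]
```

View pics/s17.png

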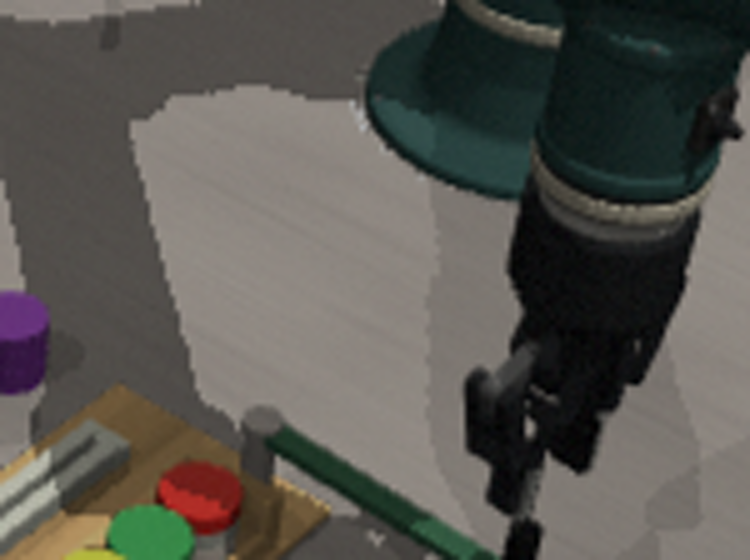

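Emit:
apply_moves(
  dr=[
    [0, 0, 0.04],
    [0, 0, 0.04],
    [0, 0, 0.04],
    [0, 0, 0.04],
    [0, 0, 0.04],
  ],
  translation=[
    [0, 0, 0],
    [0, 0, -0.02],
    [0, 0, -0.04],
    [0, 0, -0.051],
    [0, 0, -0.051],
  ],
  jaw=[50, 50, 50, 50, 50],
)

```text
clock: 39.05
ee_pos: [0.4356, 0.2614, 0.0716]
tool_rot: [1.0, -0.019, -0.0, 0.0]
wrist_force: [0.4, -0.1, 0.4]
finger_gap: 0.0425
```

Emit:
apply_moves(
  dr=[
    [0, 0, 0],
    [0, 0, 0],
    [0, 0, 0],
    [0, 0, 0],
    [0, 0, 0],
  ],
  translation=[
    [0, 0, 0],
    [0, 0, 0],
    [0, 0, 0],
    [0, 0, 0],
    [0, 0, 0],
  ],
  jaw=[5, 5, 5, 5, 5],
)

```text
clock: 39.55
ee_pos: [0.4363, 0.2625, 0.0729]
tool_rot: [1.0, -0.019, 0.001, -0.001]
wrist_force: [-0.2, -1.2, 6.2]
finger_gap: 0.0148
```

Run:
```python
from h import *
st=status.state();q=st["tool_rot"];print(st["clock"],st["ee_pos"],2*np.arctan2(q[1],q[0]),st["wrist_force"],st["finger_gap"])
```

```text
39.55 [0.43627033 0.2625036  0.07288073] -0.03734799125451628 [-0.19144583 -1.15491673  6.23886311] 0.014837508138669684
```

Emit:
apply_moves(
  dr=[
    [0, 0, -0.125],
    [0, 0, -0.25],
    [0, 0, -0.375],
    [0, 0, -0.5],
    [0, 0, -0.625],
    [0, 0, -0.75],
  ],
  translation=[
    [0.0199, -0.0016, 0],
    [0.0395, -0.0057, 0],
    [0.0584, -0.0122, 0],
    [0.0763, -0.0209, 0],
    [0.0931, -0.0319, 0],
    [0.1083, -0.0449, 0],
  ],
  jaw=[5, 5, 5, 5, 5, 5],
)

```text
clock: 40.15
ee_pos: [0.5447, 0.217, 0.0729]
tool_rot: [0.923, -0.386, 0.0, -0.0]
wrist_force: [-2.5, -2.7, 8.3]
finger_gap: 0.0147
```

Emit:
apply_moves(
  dr=[
    [0, 0, -0.125],
    [0, 0, -0.25],
    [0, 0, -0.375],
    [0, 0, -0.5],
    [0, 0, -0.625],
    [0, 0, -0.75],
    [0, 0, -0.75],
  ],
  translation=[
    [0.0135, -0.0147, 0],
    [0.025, -0.031, 0],
    [0.0344, -0.0487, 0],
    [0.0416, -0.0673, 0],
    [0.0463, -0.0867, 0],
    [0.0486, -0.1066, 0],
    [0.0486, -0.1066, 0],
  ],
  jaw=[5, 5, 5, 5, 5, 5, 5],
)

```text
clock: 40.85
ee_pos: [0.5931, 0.1073, 0.0729]
tool_rot: [0.717, -0.698, 0.001, -0.0]
wrist_force: [-1.3, 0.4, 7.5]
finger_gap: 0.0149
```

Run:
```python
from h import *
st=status.state();q=st["tool_rot"];print(st["clock"],st["ee_pos"],2*np.arctan2(q[1],q[0]),st["wrist_force"],st["finger_gap"])
```

```text
40.85 [0.59308444 0.10729761 0.07291052] -1.5438915430257492 [-1.26162658  0.37149555  7.48978336] 0.014906315793842552
```

Emit:
apply_moves(
  dr=[
    [0, 0, -0.01],
    [0, 0, -0.02],
    [0, 0, -0.02],
  ],
  translation=[
    [0, -0.002, 0],
    [0, -0.005, 0],
    [0, -0.005, 0],
  ],
  jaw=[5, 5, 5],
)

```text
clock: 41.15
ee_pos: [0.5931, 0.1062, 0.0729]
tool_rot: [0.712, -0.702, 0.0, -0.001]
wrist_force: [-0.1, -0.1, 7.2]
finger_gap: 0.0152
```

Emit:
apply_moves(
  dr=[
    [0, 0, 0],
    [0, 0, 0],
  ],
  translation=[
    [0, -0.002, 0],
    [0, -0.002, 0],
  ],
  jaw=[5, 5],
)

```text
clock: 41.35
ee_pos: [0.5932, 0.1047, 0.0729]
tool_rot: [0.712, -0.702, 0.0, -0.001]
wrist_force: [-0.3, -0.2, 5.9]
finger_gap: 0.0148
```

Emit:
apply_moves(
  dr=[
    [0, 0, 0],
    [0, 0, 0],
    [0, 0, 0],
  ],
  translation=[
    [0, -0.001, 0],
    [0, -0.002, 0],
    [0, -0.002, 0],
  ],
  jaw=[5, 5, 5],
)

```text
clock: 41.65
ee_pos: [0.5932, 0.1033, 0.0729]
tool_rot: [0.712, -0.702, -0.0, -0.002]
wrist_force: [-0.1, 1.3, 6.3]
finger_gap: 0.015
```

Emit:
apply_moves(
  dr=[
    [0, 0, 0],
    [0, 0, 0],
    [0, 0, 0],
  ],
  translation=[
    [0, -0.001, 0],
    [0, -0.002, 0],
    [0, -0.002, 0],
  ],
  jaw=[5, 5, 5],
)

```text
clock: 41.95
ee_pos: [0.5932, 0.103, 0.073]
tool_rot: [0.713, -0.701, -0.001, -0.002]
wrist_force: [0.2, 4.6, 6.3]
finger_gap: 0.0148
```

Home stop felt at y = 0.103 (force rising). Release and retreat.

Emit:
apply_moves(
  dr=[
    [0, 0, 0],
    [0, 0, 0],
    [0, 0, 0],
    [0, 0, 0],
    [0, 0, 0],
    [0, 0, 0],
    [0, 0, 0],
    [0, 0, 0],
    [0, 0, 0],
    [0, 0, 0],
    [0, 0, 0],
    [0, 0, 0],
  ],
  translation=[
    [0, 0.001, 0],
    [0, 0.001, 0],
    [0, 0.001, 0],
    [0, 0.001, 0.04],
    [0, 0.001, 0.08],
    [0, 0.001, 0.12],
    [-0.02, 0.04, 0.15],
    [-0.04, 0.08, 0.17],
    [-0.06, 0.12, 0.17],
    [-0.08, 0.16, 0.17],
    [-0.1, 0.2, 0.17],
    [-0.1, 0.24, 0.17],
  ],
  jaw=[40, 40, 40, 40, 40, 40, 40, 40, 40, 40, 40, 40],
)

```text
clock: 43.15
ee_pos: [0.4893, 0.3416, 0.2416]
tool_rot: [0.713, -0.702, -0.001, 0.001]
wrist_force: [1.4, 0.4, -0.5]
finger_gap: 0.0342
```

Run:
```python
from h import *
t=cams.camera("top");s=cams.camera("scene")
st=status.state();print(st["clock"],st["ee_pos"],st["wrist_force"])
crop(s,250,170,440,310,4,"s18.png")
crop(t,250,185,450,325,4,"t18.png")
cv2.imwrite("pics/s18full.png",s)
for c in("red","green","blue","yellow"):
    b=blobs(s,c,box=(200,160,400,300))
    print(c,[(x[0],x[1],ray("scene",x[0],.041).round(4)[0]) for x in b if x[1]>40])
```

```text
43.25 [0.48962432 0.34664367 0.24089721] [-0.95339598  0.27428516 -0.42506611]
red [([373.0, 251.2], 85, array([0.4831, 0.1119, 0.041 ])), ([302.5, 261.2], 162, array([0.6364, 0.0049, 0.041 ]))]
green []
blue [([340.2, 278.7], 112, array([0.6156, 0.1139, 0.041 ]))]
yellow [([351.8, 269.3], 115, array([0.5714, 0.1139, 0.041 ]))]
```

View pics/s18.png

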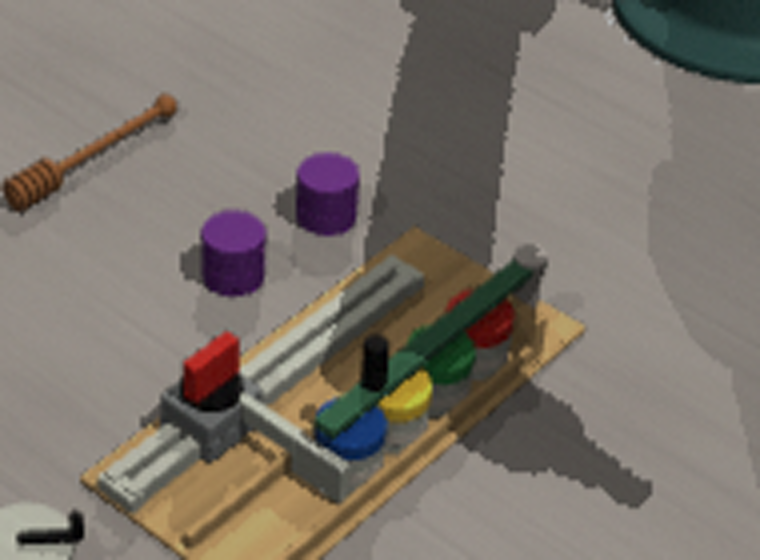

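View pics/t18.png

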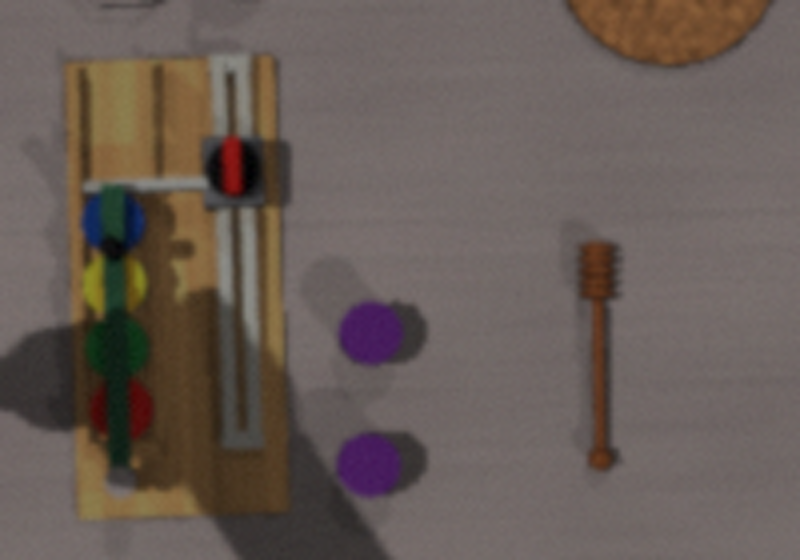

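Emit:
apply_moves(
  dr=[
    [0, 0, 0],
    [0, 0, 0],
    [0, 0, 0],
    [0, 0, 0],
  ],
  translation=[
    [0, 0, 0],
    [0, 0, 0],
    [0, 0, 0],
    [0, 0, 0],
  ],
  jaw=[40, 40, 40, 40],
)

```text
clock: 43.65
ee_pos: [0.4927, 0.3384, 0.2419]
tool_rot: [0.711, -0.703, -0.0, -0.0]
wrist_force: [-0.1, 0.7, -0.1]
finger_gap: 0.0344
```

Run:
```python
from h import *
t=cams.camera("top")
h=cv2.cvtColor(t,cv2.COLOR_BGR2HSV)
k=((h[:,:,0]<8)|(h[:,:,0]>172))&(h[:,:,1]>110)&(h[:,:,2]>60); k[:,:300]=0;k[:,320:]=0;k[:210]=0;k[240:]=0
ys,xs=np.nonzero(k);P=ray("top",np.c_[xs,ys],.076)[:,:2];c=P.mean(0);u,sv,v=np.linalg.svd(P-c);a=np.arctan2(v[0,1],v[0,0]);print("knob centre",c,"angle",(a+np.pi/2)%np.pi-np.pi/2)
print(order.job_done(),status.state()["clock"])
```

```text
knob centre [0.64859414 0.01924747] angle 0.025269748448938145
the job is handed in; nothing more can be done
the job is handed in; nothing more can be done
```

The job is done and handed in, at about 44 s on the robot's clock. No verdict came back, so the results below are from my own checks.

**What I did:**
- I swung the bar out to about 1.5 rad, turned the knob slack by about 1.25 rad and slid the stop back.
- All four tins were present. I stood red, green, yellow and blue in one row in the channel.
- I slid the stop up until the force rose to 8 N at stall, turned the knob clockwise to its end stop (about 1 N m felt), swung the bar home until it met its stop, then let go and backed the arm away.

**Last checks:**
- **Tins:** after tightening they stood about 44.4 mm apart and looked upright. They lay within about 3 mm of the centre line in the scene camera, which reads the red tin about 2–3 mm low in y. Once the bar was home it covered part of the lids, so I could only check them by eye.
- **Stop:** it sits at about 0.176 m, taken from the knob's position. That is the full length of four touching tins.
- **Knob:** the last top picture puts the blade about 0.02 rad off the caddy's x axis.
- **Bar:** it lies over the middle of the row.
- **Arm and bystanders:** the arm ended well clear, with wrist force near zero. The honey dipper and the two purple look-alikes showed no visible movement. I never went near the bowl, canister or beater. The gripper passed near the mixer to fetch the blue tin, and I did not measure any bystander's position again at the end.

No check failed, no tin was seen knocked aside and the grip never slipped.

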